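Clip the work lamp onto the ring over the wet grinder

ROBOT

A 6-joint arm with a two-finger parallel gripper is mounted at the origin on the work surface. World frame = base frame: x ahead of the robot, y to its left, z up, the work surface at z = 0. Lengths are in m, angles in rad, forces in N, time in s.
With the tool pointing down it reaches from about 0.225 to 0.875 m from the base axis. Payload 3.4 kg.
Tool frame: the origin (TCP) lies between the finger pads; the fingertips stand 8 mm ahead of it and the grasp point (between the pads) lies 11 mm behind it; z points along the fingers, y is the line along which they close (so a half turn about z gives the same grasp; the last joint's range is limited). The gripper opens to 85 mm and grips with 20 to 120 N. Pads are 22 mm wide; open, the fingers measure 114 mm over their backs; the gripper's body (76 mm by 85 mm) begins 54 mm behind the grasp point. The pads swing forward as they close: fully open they stand 13 mm farther back than shut.
Start: joints at [-1.379, 0.276, 1.505, -0, 1.361, -0.121], TCP at [0.177, -0.547, 0.239] pointing down, gripper open.
Joint ranges: [-2.89, 2.89], [-0.75, 2.08], [0.22, 2.7], [-1.18, 4.32], [0.11, 2.71], [-2.7, 2.7]. Speed limits (rad/s): [2.57, 2.57, 3.14, 3.14, 3.14, 3.14].

INTERFACE

Orientations are given as a unit quaternion [w, x, y, z].
In Python, from rig import manip, optics, finder gives the robot as it stands.
- The arm moves only by the tool servo_tool, never from a script. Its argument "increments" is a list of rows, each a list of 7 numbers: the shift along the tool's x, y, z in cm, then the turn, a rotation vector about the tool's x, y, z in degrees, then the closure, from -1 (fully open) to 1 (shut). In form: [[x, y, z, rx, ry, rz, gripper], ...]. A call has exactly 5 rows; each row shifts and turns the commanded pose from where the row before left it, along the tool's axes as they then stand; what a row does not reach is not made up. A row lasts 1/10 s, in which the tool goes at most 50 mm and 8.59 degrees, less where a joint would pass 70% of its speed; a pose out of reach is approached as far as the arm can. A call is refused whole if a number of a shift passes 5 or a number of a turn 8.59, either way. A call with a gripper value outside its range is refused whole. The fingers move at their own pace and stop on an object; "squeeze" is the grip in N (left out, the last holds). Time passes only in rows, so rows that do not move let the fingers close, or fill a call up. It gives the time, the measured TCP pose, the force, the opening and the grip force at its end, in the units of the state.
- manip.get_state(): the state, without advancing time (a new reading comes with each control period).
- optics.get_image(name): name is "side" or "top"; returns the picture (420x560x3 uint8, red, green, blue); there is no depth.
- optics.get_calibration(name): a dict with "fov_y" (degrees; the focal length in pixels is half the picture's height over the tangent of half this angle, whatever the lens; pixels are square), "cx", "cy" (the principal point, pixels), "world_to_cam" (4x4, takes a point from world to camera coordinates). Camera axes: x right, y down, z forward; pixel columns grow to the right and rows downward; lengths in m; the calibration is good to about 2 mm. A picture is of the moment at which its call begins. get_calibration takes no time and is no camera call.
- manip.sign_off(): hands the job in; it is judged then, once.
Trained networks look in the newest picture that a camera, given by its name, has taken for a name from the list of things; names that differ only in an ending like _2 or _b are one class to them, and where a whole thing is asked for, a point or a joint stands for the part that bears it (a point fixed in the world has none). Each returns a list of dicts, best first, with "p" (0 to 1); they miss things now and then, are a little off and sometimes report something else, mostly with a low value. They report only what shows in the picture. A call takes as long as a camera call.
- finder.silhouettes(label, camera): "region" (420x560 bool, what is visible of it) and "box" ([centre column, centre row, width, height] in pixels, round what is visible of it).
- finder.tip_of(label, camera): "at" ([column, row] in pixels: a listed point, or the origin of a listed thing).
The state is a dict: "clock": time; "qpos": joint angles; "qd": joint speeds; "effort": joint torques, N m; "position": TCP position; "ee_rot": TCP orientation; "contact_force": force on the tool from outside, world axes, zero at the start; "moment": the same for the moment, N m; "width": finger opening in m; "gripper_force": force on a finger pad.
Only numpy, scipy, OpenCV 4.12 (cv2) and the standard library are available. Lean on these libraries where they do the work, as an engineer would, in place of code of your own. Each camera call takes 0.05 s, during which the arm holds its last target. There are 200 camera calls.

TASK

Lift the work lamp out of its charging cradle and stand it upright on the bench to take a fresh hold of its body; then press the sprung gate of its snap hook against the ring under the gallows arm until the hook snaps on, and leave the lamp hanging from the ring with the gate shut and its light panel facing the grindstone. Hook it on gently, neither rammed nor dropped onto the ring, and leave the jug, the grading stone and the chisel where they are.

Things in the scene. Friction and masses are not known exactly. Their poses are not given: they have to be found in the camera images.
- lamp: Loose work lamp, 0.2 to 0.34 kg, 187 mm tall, standing in the cradle at first. Origin: centre of its underside; z up along it, x the way the light panel and the hook's gate face. Body 36 mm (x) by 40 mm (y), flat sides: black rubber handle from z = 0 to 58 mm, orange head with the white panel on its +x face from 58 to 96; steel snap hook on top (see hook_seat, hook_nose, gate).
- hook_nose (a point): Centre of the end of the hook's nose, lamp x = 18, z = 166 mm; lowest point 161.5. The hook is a loop of 9 mm round bar in the lamp's x-z plane, 9 mm thick in y: neck (20 mm round) z = 96 to 106, bottom bar z = 108, spine (closed side) x = -22, top bow z = 182 (bar centres; very top 186.5), the nose coming down on the +x side. The red gate closes the mouth below the nose.
- hook_seat (a point): Where the centre of the ring's bar lies when the lamp hangs properly: under the top bow of the hook, lamp x = -2, z = 172.5 mm.
- gate (a joint): Red gate of the hook: 7 mm bar, hinged at lamp x = 18, z = 112 mm, 50 mm long, standing up to the nose. 0 = shut; swings in towards the spine, firm stop at 0.58 rad; springs shut (at its tip 1 N, 2 N fully open). The ring's bar, pushed in at lamp z = 144 to 155 mm until firm, is 1 to 8 mm clear behind the nose; lamp then lowered, the bar rises into the bow and the gate snaps shut under it. Lower down it stops too early.
- cradle: Black charging cradle, fixed to the bench: open-topped pocket 50 (x) by 54 mm outside, 72 mm high, 4 mm walls, on an 85 mm square foot plate. The lamp stands on its inner floor 6 mm above the bench with 3 mm play all round, panel towards the cradle's x; the top 30 mm of the lamp's body and the hook stick out. Origin: centre of its underside, z up.
- ring_bar (a point): Middle of the straight lower bar of the steel ring that hangs under the gallows arm. The bar is 10 mm thick, level, 40 mm long along the gallows' x axis; 266 mm above the bench when the ring hangs straight. The foot plate of the gallows' post (120 by 100 by 8 mm) stands 140 mm off along +x. The ring is 66 mm wide and its inside is 47 mm from the bar's centre up to its hinge rod.
- ring (a joint): Swing of the ring about its hinge rod (52 mm above the bar's centre, along the gallows' x axis). 0 = hanging straight down, positive = bar swung to the gallows' +y side. It swings easily with slight friction and meets firm stops at -0.35 and 0.35 rad (bar then 18 mm aside, 3 mm higher), so it gives way before it resists a push.
- gallows: Grey steel arm of the lamp gallows, swivelling on a fixed round post. Origin: on the bench on the post's axis; the arm (30 mm square, underside 332 mm up) runs along -x, its end at -175; ring hinge at x = -140. The grinder is on its -y side. It turns about the post with slight friction (0.7 N at the ring) until a firm stop; how far it can still give is not known: 0 to 34 mm at the ring either way.
- wheel (a point): Centre of the grey grindstone (200 mm diameter, 40 mm thick, axis along the grinder's y), 155 mm above the bench: the light panel must face it.
- grinder: Blue wet grinder on a wooden tray 340 (x) by 420 by 18 mm with 30 mm high edges, fixed to the bench. Origin: on the bench under the middle of the housing; the tray reaches from x = -190 to 150 mm. The stone is on its +y side; its steel support bar is the highest part, 291 mm above the bench.
- jug: Bystander: clear plastic jug, 104 mm across the rim, 130 mm high, with a handle reaching 85 mm from its axis. Origin: centre of its underside.
- grader: Bystander: grading stone, 75 by 45 by 28 mm, lying flat on the bench. Origin: centre of its underside.
- chisel: Bystander: chisel with an amber handle, 220 mm long, lying on the grinder's tray. Origin: under the ferrule, x towards the blade.

How it is judged:
On the way, in this order (a step that is already met when the one before it is completed fails the run):
1. the lamp stands upright on the bench, out of the cradle, and is let go (height (world z) of lamp below 0.005 m and angle between lamp's own z axis and vertical below 0.08 rad and horizontal distance between lamp and cradle above 0.06 m and contact force between the fingers and lamp below 0.2 N), for 0.2 s.
2. the gate is pressed open with the ring's bar in the hook's mouth (value of joint gate above 0.2 rad and distance between ring_bar and hook_seat below 0.06 m).
At the end, for the whole second after the job is handed in: the lamp hangs still from the ring by its hook, let go, upright within 17 degrees, the bar under the hook's top bow (8 mm of the seat in height, 14 mm across, 24 mm along the bar), gate shut (under 0.06 rad), panel facing the grindstone within about 45 degrees (z of ring_bar in the frame of hook_seat between -0.008 and 0.006 m and x of ring_bar in the frame of hook_seat between -0.014 and 0.014 m and y of ring_bar in the frame of hook_seat between -0.024 and 0.024 m and value of joint gate below 0.06 rad and angle between lamp's own z axis and vertical below 0.3 rad and x of wheel in the frame of lamp above 0.1 m and y of wheel in the frame of lamp between -0.17 and 0.17 m and contact force between the fingers and lamp below 0.1 N and linear speed of lamp below 0.08 m/s); the robot touches nothing.
It fails at once if the lamp is rammed or dropped against the ring or gallows (over 25 N) (contact force between lamp and gallows above 25 N).
It fails at once if the lamp is knocked over (angle between lamp's own z axis and vertical above 1 rad).
It fails at once if the jug is disturbed (moved more than 25 mm) (distance of jug from where it was at the start of the episode above 0.025 m).
It fails at once if the grading stone is disturbed (moved more than 25 mm) (distance of grader from where it was at the start of the episode above 0.025 m).
It fails at once if the chisel is disturbed (moved more than 25 mm) (distance of chisel from where it was at the start of the episode above 0.025 m).
It also fails if it takes over 69 s, if anything falls off the work surface, if the arm or the gripper's body presses on something with over 40 N, if the wrist force passes 120 N, or if a joint passes its speed limit or range.

## Working session

There is one attempt and no reset: what is moved stays moved. The work goes in short steps, Python scripts to look and compute and a tool call to move; the robot and the scene stay as the last step left them, time stands still between calls to the robot, and variables do not carry over. Pictures are saved under pics/ and viewed, at most 10 in all, crops included, and the job is handed in when it is done.

Besides the shell and the picture viewer there is one more tool, called after "Emit:" as name(argument=value, ...) on one line, values as JSON. servo_tool: Moves the arm, as the interface text tells. Its arguments: {"type":"object","properties":{"increments":{"type":"array","items":{"type":"array","items":{"type":"number"}}},"squeeze":{"type":"number"}},"required":["increments"]}

```bash
mkdir -p pics
cat > h.py <<'E'
import numpy as np, cv2
from rig import manip, optics, finder
from scipy.spatial.transform import Rotation as R
def cal(n):
    c=optics.get_calibration(n); f=210/np.tan(np.radians(c['fov_y'])/2)
    return f,c['cx'],c['cy'],np.array(c['world_to_cam'])
def ray(n,px):
    f,cx,cy,T=cal(n); d=T[:3,:3].T@np.array([(px[0]-cx)/f,(px[1]-cy)/f,1]); o=-T[:3,:3].T@T[:3,3]
    return o,d
def atz(n,px,z):
    o,d=ray(n,px); return o+d*(z-o[2])/d[2]
def proj(n,p):
    f,cx,cy,T=cal(n); q=T[:3,:3]@np.array(p)+T[:3,3]; return np.array([cx+f*q[0]/q[2],cy+f*q[1]/q[2]])
def tri(pa,pb,a='side',b='top'):
    o1,d1=ray(a,pa);o2,d2=ray(b,pb)
    s=np.linalg.lstsq(np.c_[d1,-d2],o2-o1,rcond=None)[0]
    p,q=o1+s[0]*d1,o2+s[1]*d2
    return (p+q)/2,np.linalg.norm(p-q)
def pic(n,fn):
    im=optics.get_image(n); cv2.imwrite('pics/'+fn,im[:,:,::-1]); return im
E
python3 - <<'E'
from h import *
np.set_printoptions(precision=4,suppress=True)
a=pic('side','s0.png');b=pic('top','t0.png')
cv2.imwrite('pics/s0.png',a[:,:,::-1])
for n in('side','top'):
    f,cx,cy,T=cal(n);print(n,f,-T[:3,:3].T@T[:3,3],T[2,:3])
    for l in ['lamp','hook_nose','hook_seat','cradle','ring_bar','gallows','wheel','grinder','jug','grader','chisel']:
        r=finder.tip_of(l,n); print(l,[(np.round(x['at'],1),round(x['p'],2)) for x in r[:2]])
print(manip.get_state())
E
```

```text
side 518.3193524704683 [0.2519 0.9464 1.3311] [ 0.2309 -0.6404 -0.7325]
lamp [(array([286.4, 368.3]), 0.81)]
hook_nose [(array([283.7, 329.4]), 0.74), (array([228.8, 351.9]), 0.25)]
hook_seat [(array([282.8, 336.7]), 0.57), (array([288.4, 333.1]), 0.55)]
cradle [(array([283.1, 365. ]), 0.75)]
ring_bar [(array([280.1, 209.5]), 0.65)]
gallows []
wheel [(array([296.1, 160.2]), 0.68)]
grinder [(array([307.8, 166.3]), 0.78)]
jug [(array([227.5, 352.6]), 0.92)]
grader [(array([333.6, 255.4]), 0.83)]
chisel [(array([280.7, 368.6]), 0.71), (array([346.2, 179.4]), 0.69)]
top 382.78555345347314 [ 0.4414 -0.084   1.3987] [ 0.1321  0.0152 -0.9911]
lamp [(array([169.8, 258.7]), 0.7), (array([153.5, 255.6]), 0.17)]
hook_nose [(array([153.9, 253.6]), 0.43)]
hook_seat [(array([155.5, 251.4]), 0.44)]
cradle [(array([173.2, 256.4]), 0.66), (array([162.7, 254.7]), 0.44)]
ring_bar []
gallows []
wheel [(array([362.6, 197. ]), 0.77)]
grinder [(array([395.1, 211.1]), 0.66)]
jug [(array([175.3, 213.1]), 0.62)]
grader [(array([287.5, 263.4]), 0.78)]
chisel [(array([390. , 249.3]), 0.7)]
{'clock': 1.2, 'qpos': array([-1.379 ,  0.2759,  1.5049, -0.    ,  1.3607, -0.121 ]), 'qd': array([-0.0013,  0.0009, -0.0008,  0.001 ,  0.    , -0.001 ]), 'effort': array([  0.0015, -41.6665, -24.6097,  -0.0003,   0.0002,  -0.    ]), 'position': array([ 0.1769, -0.5471,  0.2393]), 'ee_rot': array([ 0.0001,  0.9878,  0.1558, -0.    ]), 'contact_force': array([0.2658, 0.5092, 0.0526]), 'moment': array([ 0.036 , -0.034 ,  0.0048]), 'gripper_force': 0.0, 'width': 0.08531467265117733}
```

View pics/s0.png

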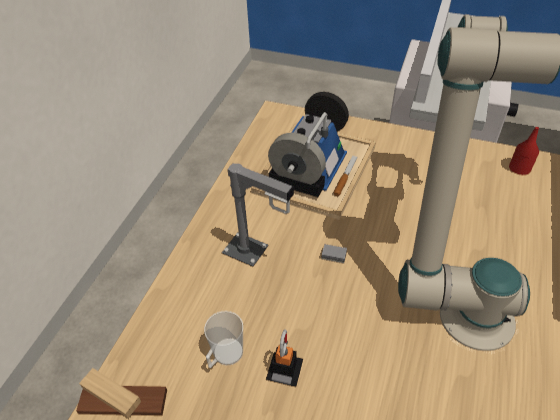

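View pics/t0.png

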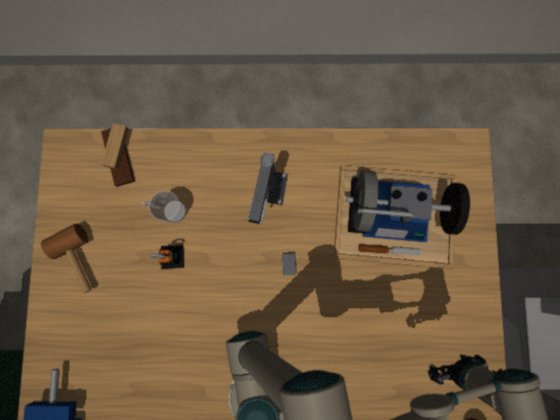

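The side view shows the lamp in its cradle near (285,360), the jug at (226,340), the gallows ring near (280,205) and the grinder behind it. The top view shows the lamp at (165,256), the gallows arm running from (267,155) to (257,220), the grader at (288,263) and the grinder on the right. I'll measure positions and look at crops.

Run:
```python
from h import *
np.set_printoptions(precision=4,suppress=True)
print('cradle',atz('side',(283.1,365),0),atz('top',(173.2,256.4),0))
print('lamp',atz('side',(286.4,368.3),.006),atz('top',(169.8,258.7),.006))
print('nose',tri((283.7,329.4),(153.9,253.6)),'seat',tri((282.8,336.7),(155.5,251.4)))
print('ringS',atz('side',(280.1,209.5),.266))
print('wheel',tri((296.1,160.2),(362.6,197)))
print('grinder',atz('side',(307.8,166.3),0),atz('top',(395.1,211.1),0))
print('jug',atz('side',(227.5,352.6),0),atz('top',(175.3,213.1),0))
print('grader',atz('side',(333.6,255.4),0),atz('top',(287.5,263.4),0))
a=cv2.imread('pics/s0.png');b=cv2.imread('pics/t0.png')
r=lambda im,x,y,w,h:cv2.resize(im[y:y+h,x:x+w],(400,300),interpolation=cv2.INTER_CUBIC)
m=np.vstack([np.hstack([r(a,240,315,100,75),r(b,130,215,80,60)]),np.hstack([r(a,210,155,160,120),r(b,220,140,120,90)])])
cv2.imwrite('pics/z0.png',m)
```

```text
cradle [0.4914 0.3185 0.    ] [0.4853 0.3275 0.    ]
lamp [0.4786 0.3277 0.006 ] [0.4768 0.3378 0.006 ]
nose (array([0.4851, 0.3268, 0.2071]), np.float64(0.004454507060411407)) seat (array([0.49  , 0.3314, 0.178 ]), np.float64(0.01113293521014392))
ringS [ 0.6039 -0.0025  0.266 ]
wheel (array([ 0.6702, -0.3369,  0.1568]), np.float64(0.013229974674851442))
grinder [ 0.6648 -0.488   0.    ] [ 0.6539 -0.4856  0.    ]
jug [0.6524 0.3317 0.    ] [0.6452 0.3262 0.    ]
grader [ 0.4583 -0.0973  0.    ] [ 0.4614 -0.09    0.    ]
```

View pics/z0.png

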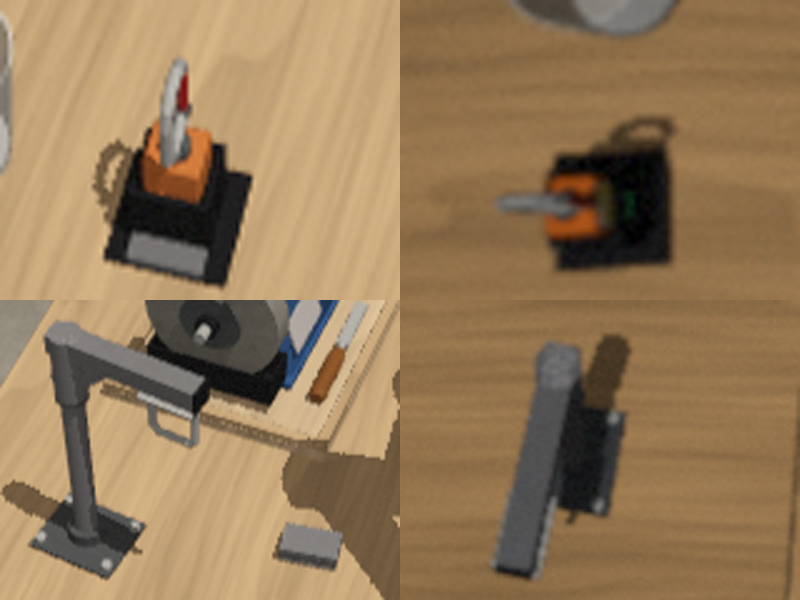

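The crops show the red gate and panel facing world −y, away from the side camera and toward the grinder. The cradle plate centre is at about (172.4,256.8) in the top view, and the arm runs from (267,160) to (255,222). I'll work out the yaws and refine with both cameras.

Run:
```python
from h import *
np.set_printoptions(precision=4,suppress=True)
t=lambda u,v,z:atz('top',(130+(u-400)/5,215+v/5),z)
s=lambda u,v,z:atz('side',(240+u/4,315+v/4),z)
print('plate top',[t(*c,.005) for c in((557,155),(665,150),(670,262),(557,268))])
print('plate side',[s(*c,.005) for c in((105,260),(225,285),(250,175))])
T=lambda u,v,z:atz('top',(220+(u-400)/(10/3),140+(v-300)/(10/3)),z)
S=lambda u,v,z:atz('side',(210+u/2.5,155+(v-300)/2.5),z)
print('arm top: post',T(558,362,.362),'end',T(517,573,.362), 'edge R',T(540,577,.362),'edge L',T(497,570,.362))
print('side arm end top corners',S(198,393,.362),S(210,378,.362),'post top',S(65,333,.37))
print('foot side',[S(*c,.008) for c in((30,544),(72,497),(145,523),(103,577))])
print('foot top',[T(*c,.008) for c in((623,412),(605,515))])
print('ringbar side corners',S(152,430,.266),S(192,444,.266))
# hook: head in top
print('head centre top',t(576,208,.102))
r=finder.silhouettes('ring_bar','side');print([(x['box'],x['p']) for x in r])
```

```text
plate top [array([0.5229, 0.3709, 0.005 ]), array([0.5268, 0.2917, 0.005 ]), array([0.4456, 0.2851, 0.005 ]), array([0.441 , 0.3672, 0.005 ])]
plate side [array([0.5197, 0.3762, 0.005 ]), array([0.4375, 0.3677, 0.005 ]), array([0.4453, 0.2863, 0.005 ])]
arm top: post [ 0.7466 -0.032   0.362 ] end [0.5685 0.0002 0.362 ] edge R [ 0.5653 -0.0187  0.362 ] edge L [0.571  0.0166 0.362 ]
side arm end top corners [0.5697 0.0156 0.362 ] [ 0.5646 -0.0101  0.362 ] post top [ 0.7372 -0.0219  0.37  ]
foot side [array([0.8073, 0.0096, 0.008 ]), array([ 0.7854, -0.0828,  0.008 ]), array([ 0.6758, -0.0702,  0.008 ]), array([0.6966, 0.0307, 0.008 ])]
foot top [array([ 0.7933, -0.0874,  0.008 ]), array([ 0.6767, -0.0676,  0.008 ])]
ringbar side corners [ 0.6323 -0.0037  0.266 ] [0.582  0.0031 0.266 ]
head centre top [0.4814 0.3247 0.102 ]
[([278.6, 207.2, 23.3, 13.4], 0.53)]
```

Emit:
servo_tool(increments=[[0, -5, 0, 0, 0, 0, -1], [0, -5, 0, 0, 0, 0, -1], [0, -5, 0, 0, 0, 0, -1], [0, 0, 0, 0, 0, 8, -1], [0, 0, 0, 0, 0, 8, -1]])

```text
clock: 1.75
position: [0.1304, -0.4027, 0.2397]
ee_rot: [0.001, 1.0, 0.014, 0.0]
contact_force: [-0.4, 0.1, -0.1]
width: 0.0852
gripper_force: 0.0
```

Emit:
servo_tool(increments=[[1.9, -3.8, 0, 0, 0, 0, -1], [1.9, -3.8, 0, 0, 0, 0, -1], [1.9, -3.8, 0, 0, 0, 0, -1], [1.9, -3.8, 0, 0, 0, 0, -1], [1.9, -3.8, 0, 0, 0, 0, -1]])

```text
clock: 2.25
position: [0.2197, -0.2099, 0.2395]
ee_rot: [0.0, 1.0, 0.016, 0.0]
contact_force: [0.3, -0.0, 0.7]
width: 0.0852
gripper_force: 0.0
```

Emit:
servo_tool(increments=[[1.9, -3.8, 0, 0, 0, 0, -1], [1.9, -3.8, 0, 0, 0, 0, -1], [1.9, -3.8, 0, 0, 0, 0, -1], [1.9, -3.8, 0, 0, 0, 0, -1], [1.9, -3.8, 0, 0, 0, 0, -1]])

```text
clock: 2.75
position: [0.3083, -0.0166, 0.2398]
ee_rot: [0.0, 1.0, 0.017, 0.001]
contact_force: [0.2, -1.5, 0.1]
width: 0.0858
gripper_force: 0.0
```

Emit:
servo_tool(increments=[[1.9, -3.8, 0, 0, 0, 0, -1], [1.9, -3.8, 0, 0, 0, 0, -1], [1.9, -3.8, 0, 0, 0, 0, -1], [1.9, -3.8, 0, 0, 0, 0, -1], [1.9, -3.8, 0, 0, 0, 0, -1]])

```text
clock: 3.25
position: [0.3969, 0.1768, 0.2395]
ee_rot: [0.0, 1.0, 0.017, 0.0]
contact_force: [1.2, -1.1, 0.5]
width: 0.0856
gripper_force: 0.0
```

Emit:
servo_tool(increments=[[1.9, -3.8, 0, 0, 0, 0, -1], [1.9, -3.8, 0, 0, 0, 0, -1], [1.9, -3.8, 0, 0, 0, 0, -1], [0, 0, 0, 0, 0, -8.5, -1], [0, 0, 0, 0, 0, -8.5, -1]])

```text
clock: 3.75
position: [0.45, 0.2921, 0.2386]
ee_rot: [0.0, 0.986, 0.168, -0.0]
contact_force: [0.3, -0.8, -0.4]
width: 0.0855
gripper_force: 0.0
```

Emit:
servo_tool(increments=[[0, 0, 0, 0, 0, -8.5, -1], [0, 0, 0, 0, 0, -8.5, -1], [0, 0, 0, 0, 0, -8.5, -1], [0, 0, 0, 0, 0, -8.5, -1], [0, 0, 0, 0, 0, -8.5, -1]])

```text
clock: 4.25
position: [0.4497, 0.2907, 0.2393]
ee_rot: [0.0, 0.858, 0.513, 0.0]
contact_force: [0.4, 0.1, 0.2]
width: 0.0853
gripper_force: 0.0
```

Emit:
servo_tool(increments=[[0, 0, 0, 0, 0, -8.5, -1], [0, 0, 0, 0, 0, -8.5, -1], [0, 0, 0, 0, 0, -8, -1], [0, 0, 0, 0, 0, -8, -1], [0, 0, 0, 0, 0, 0, -1]])

```text
clock: 4.75
position: [0.4496, 0.2907, 0.2393]
ee_rot: [0.0, 0.679, 0.734, 0.0]
contact_force: [-0.7, 0.8, 0.6]
width: 0.0856
gripper_force: 0.0
```

Run:
```python
from h import *
np.set_printoptions(precision=4,suppress=True)
s=manip.get_state();print(s['clock'],s['position'],R.from_quat(np.roll(s['ee_rot'],-1)).as_matrix(),s['qpos'])
a=optics.get_image('side')
for l in('hook_nose','hook_seat','lamp','gate'):
  for n in('side',): print(l,[(np.round(x['at'],1),round(x['p'],2)) for x in finder.tip_of(l,n)[:2]])
b=optics.get_image('top')
print([(x['box'],x['p']) for x in finder.silhouettes('hook_nose','side')[:2]])
# predicted grasp markers for lamp top points
C=np.array([.483,.329,0]);psi=np.radians(-86.5);u=np.array([np.cos(psi),np.sin(psi),0])
x0=235;y0=290;k=4
im=cv2.resize(a[y0:y0+150,x0:x0+200,::-1],None,fx=k,fy=k,interpolation=cv2.INTER_CUBIC)
for lx,lz in((-22,150),(-2,186.5),(18,166),(18,115),(0,96)):
  p=proj('side',C+u*lx/1e3+[0,0,.006+lz/1e3]); cv2.circle(im,tuple(int(v) for v in ((p-[x0,y0])*k)),3,(255,255,0),1)
cv2.imwrite('pics/z1.png',im)
```

```text
4.75 [0.4496 0.2907 0.2393] [[-0.0769  0.997   0.0001]
 [ 0.997   0.0769 -0.0001]
 [-0.0001  0.0001 -1.    ]] [ 0.444   0.2163  1.5876 -0.0001  1.3376  0.367 ]
hook_nose [(array([286.8, 329.7]), 0.85)]
hook_seat [(array([283.6, 332.9]), 0.61)]
lamp [(array([284.4, 368.5]), 0.71)]Traceback (most recent call last):
  File "<stdin>", line 6, in <module>
ValueError: it knows: chisel, cradle, gallows, grader, grinder, hook_nose, hook_seat, jug, lamp, ring_bar, wheel
```

Run:
```python
from h import *
np.set_printoptions(precision=4,suppress=True)
a=optics.get_image('side')
print(atz('side',(286.8,329.7),.172),atz('side',(283.6,332.9),.1785))
C=np.array([.483,.329,0]);psi=np.radians(-86.5);u=np.array([np.cos(psi),np.sin(psi),0])
x0=225;y0=270;k=4
im=cv2.resize(a[y0:y0+150,x0:x0+200,::-1],None,fx=k,fy=k,interpolation=cv2.INTER_CUBIC)
for lx,lz in((-22,150),(-2,186.5),(18,166),(18,115),(0,96)):
  p=proj('side',C+u*lx/1e3+[0,0,.006+lz/1e3]); cv2.circle(im,tuple(int(v) for v in ((p-[x0,y0])*k)),3,(255,255,0),1)
cv2.imwrite('pics/z1.png',im)
```

```text
[0.4824 0.3056 0.172 ] [0.4859 0.3203 0.1785]
```

View pics/z1.png

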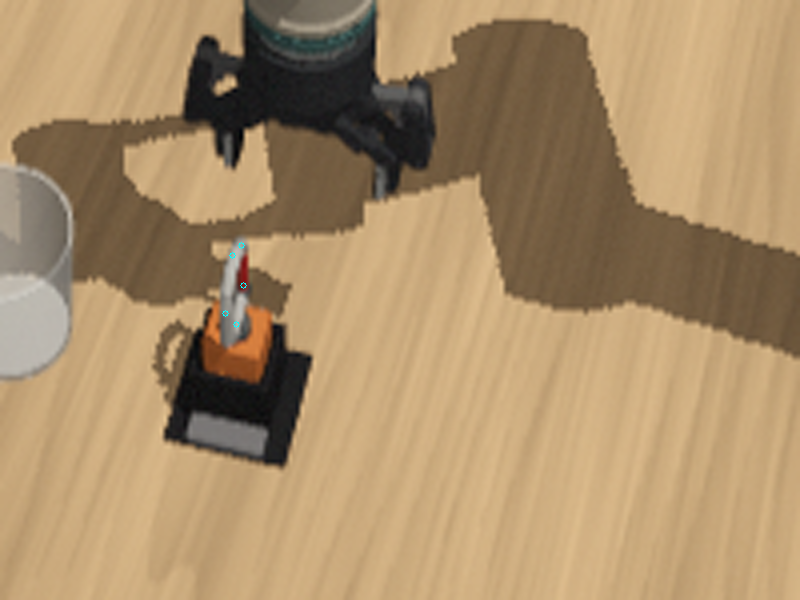

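The predicted hook outline falls on the hook within a few millimetres. I'll grip the bow from above.

Emit:
servo_tool(increments=[[1.75, 1.8, 0, 0, 0, 0, -1], [1.75, 1.8, 0, 0, 0, 0, -1], [0, 0, 2, 0, 0, 0, -1], [0, 0, 2, 0, 0, 0, -1], [0, 0, 2.6, 0, 0, 0, -1]], squeeze=30)

```text
clock: 5.5
position: [0.4836, 0.3289, 0.1732]
ee_rot: [0.0, 0.68, 0.734, 0.001]
contact_force: [0.1, -0.0, -0.1]
width: 0.0853
gripper_force: 0.0
```

Emit:
servo_tool(increments=[[0, 0, 0, 0, 0, 0, 1], [0, 0, 0, 0, 0, 0, 1], [0, 0, 0, 0, 0, 0, 1], [0, 0, 0, 0, 0, 0, 1], [0, 0, 0, 0, 0, 0, 1]])

```text
clock: 6.0
position: [0.4834, 0.3286, 0.1744]
ee_rot: [0.0, 0.679, 0.734, 0.001]
contact_force: [-0.2, -0.1, 0.1]
width: 0.0121
gripper_force: 0.0
```

Emit:
servo_tool(increments=[[0, 0, 0, 0, 0, 0, 1], [0, 0, 0, 0, 0, 0, 1], [0, 0, 0, 0, 0, 0, 1], [0, 0, 0, 0, 0, 0, 1], [0, 0, -1, 0, 0, 0, 1]])

```text
clock: 6.5
position: [0.4815, 0.3277, 0.1819]
ee_rot: [-0.001, 0.679, 0.734, -0.002]
contact_force: [0.2, 0.2, -2.6]
width: 0.0079
gripper_force: 29.5
```

Emit:
servo_tool(increments=[[0, 0, -1.7, 0, 0, 0, 1], [0, 0, -1.7, 0, 0, 0, 1], [0, 0, -1.7, 0, 0, 0, 1], [0, 0, -1.7, 0, 0, 0, 1], [0, 0, -1.7, 0, 0, 0, 1]])

```text
clock: 7.0
position: [0.4818, 0.3279, 0.268]
ee_rot: [-0.001, 0.679, 0.734, -0.002]
contact_force: [-0.1, -0.3, -2.8]
width: 0.0078
gripper_force: 29.5
```

Emit:
servo_tool(increments=[[0, 0, 0, 0, 0, 0, 1], [-2, 0, 0, 0, 0, 0, 1], [-3, 0, 0, 0, 0, 0, 1], [-3, 0, 0, 0, 0, 0, 1], [-3, 0, 0, 0, 0, 0, 1]])

```text
clock: 7.5
position: [0.4902, 0.2175, 0.2665]
ee_rot: [-0.001, 0.679, 0.734, -0.002]
contact_force: [0.8, -0.9, -2.7]
width: 0.0078
gripper_force: 29.5
```

Emit:
servo_tool(increments=[[-3, 0, 0, 0, 0, 0, 1], [-3, 0, 0, 0, 0, 0, 1], [-2, 0, 0, 0, 0, 0, 1], [-1, 0, 0, 0, 0, 0, 1], [0, 0, 0, 0, 0, 0, 1]])

```text
clock: 8.0
position: [0.4977, 0.1279, 0.2673]
ee_rot: [-0.001, 0.68, 0.733, -0.001]
contact_force: [-0.2, 0.3, -2.8]
width: 0.0079
gripper_force: 29.5
```

Run:
```python
from h import *
s=manip.get_state();print(s['clock'],s['position'],s['contact_force'],s['width'])
a=pic('side','s2.png')
cv2.imwrite('pics/z2.png',cv2.resize(a[200:395,220:480,::-1],(800,600),interpolation=cv2.INTER_CUBIC))
```

```text
8.0 [0.49773763 0.12794692 0.26728015] [-0.1881007   0.31665465 -2.76842555] 0.00785583627356162
```

View pics/z2.png

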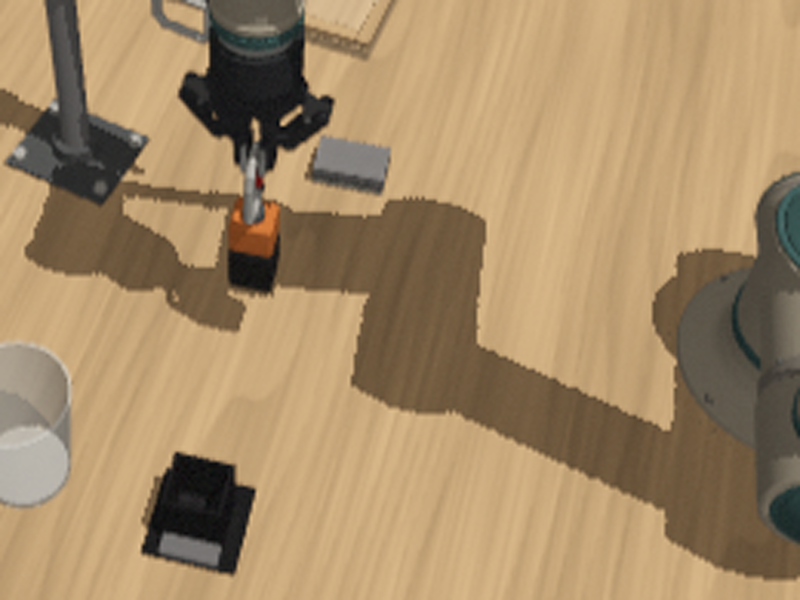

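The lamp is held upright above the bench and the cradle is empty. Lowering it now.

Emit:
servo_tool(increments=[[0, 0, 2, 0, 0, 0, 1], [0, 0, 2.5, 0, 0, 0, 1], [0, 0, 2.5, 0, 0, 0, 1], [0, 0, 1.7, 0, 0, 0, 1], [0, 0, 0.7, 0, 0, 0, 1]])

```text
clock: 8.55
position: [0.4967, 0.1302, 0.1721]
ee_rot: [-0.002, 0.679, 0.734, -0.001]
contact_force: [-1.2, 0.3, -3.7]
width: 0.0075
gripper_force: 29.5
```

Emit:
servo_tool(increments=[[0, 0, 0.2, 0, 0, 0, 1], [0, 0, 0.15, 0, 0, 0, 1], [0, 0, 0.1, 0, 0, 0, 1], [0, 0, 0.1, 0, 0, 0, 1], [0, 0, 0, 0, 0, 0, 1]])

```text
clock: 9.05
position: [0.4985, 0.129, 0.1692]
ee_rot: [0.0, 0.679, 0.734, 0.0]
contact_force: [-0.1, 1.1, -3.7]
width: 0.008
gripper_force: 29.4
```

Emit:
servo_tool(increments=[[0, 0, 0.1, 0, 0, 0, 1], [0, 0, 0.1, 0, 0, 0, 1], [0, 0, 0.1, 0, 0, 0, 1], [0, 0, 0, 0, 0, 0, 1], [0, 0, 0, 0, 0, 0, 1]])

```text
clock: 9.55
position: [0.4999, 0.1289, 0.1683]
ee_rot: [0.002, 0.679, 0.734, 0.002]
contact_force: [-0.4, -0.2, 8.9]
width: 0.0078
gripper_force: 30.7
```

Emit:
servo_tool(increments=[[0, 0, -0.2, 0, 0, 0, 1], [0, 0, 0, 0, 0, 0, 1], [0, 0, 0, 0, 0, 0, 0.6], [0, 0, 0, 0, 0, 0, 0], [0, 0, 0, 0, 0, 0, -0.5]])

```text
clock: 10.05
position: [0.4982, 0.1289, 0.1676]
ee_rot: [-0.0, 0.679, 0.734, -0.0]
contact_force: [-0.2, 0.1, 0.3]
width: 0.0452
gripper_force: 0.0
```

Emit:
servo_tool(increments=[[0, 0, 0, 0, 0, 0, -1], [0, 0, -2, 0, 0, 0, -1], [0, 0, -4, 0, 0, 0, -1], [0, 0, -4, 0, 0, 0, -1], [0, 0, -4, 0, 0, 0, -1]])

```text
clock: 10.55
position: [0.498, 0.1289, 0.3091]
ee_rot: [-0.0, 0.679, 0.734, -0.0]
contact_force: [1.4, 0.1, -0.0]
width: 0.0854
gripper_force: 0.0
```

Run:
```python
from h import *
np.set_printoptions(precision=4,suppress=True)
s=manip.get_state();print(s['clock'],s['position'],s['qpos'])
for n in('side','top'):
  optics.get_image(n)
  for l in('lamp','hook_nose','hook_seat'): print(n,l,[(x['at'],round(x['p'],2),atz(n,x['at'],z)) for x in finder.tip_of(l,n)[:1] for z in [{'lamp':0,'hook_nose':.166,'hook_seat':.1725}[l]]])
```

```text
10.55 [0.498  0.1289 0.3091] [ 0.1181  0.1513  1.4992 -0.0001  1.4916  0.0409]
side lamp [([300.5, 312.9], 0.62, array([0.4957, 0.144 , 0.    ]))]
side hook_nose [([305.1, 269.6], 0.65, array([0.4952, 0.1061, 0.166 ]))]
side hook_seat [([298.7, 273.0], 0.61, array([0.5072, 0.1274, 0.1725]))]
top lamp [([225.7, 251.2], 0.43, array([0.5049, 0.1357, 0.    ]))]
top hook_nose [([226.3, 251.3], 0.68, array([0.497 , 0.1077, 0.166 ]))]
top hook_seat [([215.9, 252.5], 0.74, array([0.4928, 0.1399, 0.1725]))]
```

Run:
```python
import numpy as np
from scipy.optimize import least_squares
D=[((-1.379,.2759,1.5049),(.1769,-.5471,.2393)),((.444,.2163,1.5876),(.4496,.2907,.2393)),((.1181,.1513,1.4992),(.498,.1289,.3091))]
A=[];b=[]
for q,p in D:
    r=np.hypot(*p[:2]);rho=np.sqrt(r*r-.0693**2);s=q[1];t=q[1]+q[2]
    print(r*np.sin(np.arctan2(p[1],p[0])-q[0]))
    A+=[[np.sin(s),np.sin(t),1,0],[np.cos(s),np.cos(t),0,1]];b+=[rho,p[2]]
x,res,rk,sv=np.linalg.lstsq(np.array(A),np.array(b),rcond=None);print(x,res,sv)
```

```text
0.06936663631672946
0.06938597079231544
0.06932494421358888
[ 0.5665906   0.42326451  0.00078699 -0.21708654] [1.74202413e-05] [2.47287582 2.42366888 0.0826999  0.06225019]
```

Emit:
servo_tool(increments=[[0, 0, -2, 0, 8, 0, -1], [0, 0, -2, 0, 8, 0, -1], [0, 0, -2, 0, 8, 0, -1], [0, 0, -1, 0, 0, 0, -1], [0, 0, 0, 0, 0, 0, -1]])

```text
clock: 11.45
position: [0.4998, 0.1154, 0.3758]
ee_rot: [-0.152, 0.666, 0.717, 0.141]
contact_force: [0.3, 0.4, -0.1]
width: 0.0855
gripper_force: 0.0
```

Run:
```python
from h import *
np.set_printoptions(precision=4,suppress=True)
s=manip.get_state();print(s['clock'],s['position'],s['qpos'],s['ee_rot'],R.from_quat(np.roll(s['ee_rot'],-1)).as_matrix())
```

```text
11.45 [0.4998 0.1154 0.3758] [-0.1921  0.1361  1.4312  0.404   1.6812 -0.243 ] [-0.1518  0.6656  0.717   0.1407] [[-0.0678  0.9972 -0.0304]
 [ 0.9118  0.0742  0.4039]
 [ 0.4051 -0.0003 -0.9143]]
```

```bash
cat > kin.py <<'E'
import numpy as np
from scipy.optimize import least_squares
from scipy.spatial.transform import Rotation as R
def fk(q,P):
    a2,a3,h,d6,r0,e=P
    b=R.from_euler('z',q[0]); t=q[1]+q[2]
    w=np.array([r0+a2*np.sin(q[1])+a3*np.sin(t),e,h+a2*np.cos(q[1])+a3*np.cos(t)])
    Ro=b*R.from_euler('y',t)*R.from_euler('z',q[3])*R.from_euler('y',q[4])*R.from_euler('z',q[5]+np.pi/2*S)
    return b.apply(w)+d6*Ro.as_matrix()[:,2],Ro
S=-1
D=[((-1.379,.2759,1.5049,0,1.3607,-.121),(.1769,-.5471,.2393)),((.444,.2163,1.5876,0,1.3376,.367),(.4496,.2907,.2393)),((.1181,.1513,1.4992,0,1.4916,.0409),(.498,.1289,.3091)),
((-0.1921,0.1361,1.4312,0.404,1.6812,-0.243),(0.4998,0.1154,0.3758))]
def fit(D=D):
    f=lambda P:np.concatenate([fk(q,P)[0]-p for q,p in D]+[1e-3*(np.array(P)-P0)])
    return least_squares(f,P0)
P0=np.array([.5,.45,.35,.25,0,.0693])
if __name__=='__main__':
    np.set_printoptions(precision=4,suppress=True)
    r=fit();print(r.x,np.abs(r.fun[:-6]).max()); print(fk(D[3][0],r.x)[1].as_matrix())
E
python3 kin.py
```

```text
[0.5393 0.4252 0.164  0.3541 0.0055 0.0696] 0.0036607948372614496
[[ 0.0677 -0.9972 -0.0304]
 [-0.9118 -0.0743  0.4039]
 [-0.4051  0.0004 -0.9143]]
```

Pointing forward from here would fold the elbow past its limit, so I'll carry the lamp further out with the same hook grip, to about x=0.60.

Emit:
servo_tool(increments=[[0, 0, 0, 0, -8, 0, -1], [0, 0, 0, 0, -8, 0, -1], [0, 0, 0, 0, -8, 0, -1], [0, 0, 0, 0, 0, 0, -1], [0, 0, 0, 0, 0, 0, -1]])

```text
clock: 11.95
position: [0.4984, 0.1189, 0.3754]
ee_rot: [-0.001, 0.677, 0.736, -0.0]
contact_force: [0.3, 0.0, -0.0]
width: 0.0855
gripper_force: 0.0
```

Emit:
servo_tool(increments=[[1, 0, 2, 0, 0, 0, -1], [0, 0, 4.7, 0, 0, 0, -1], [0, 0, 4.7, 0, 0, 0, -1], [0, 0, 4.7, 0, 0, 0, -1], [0, 0, 4.6, 0, 0, 0, -1]])

```text
clock: 12.45
position: [0.4978, 0.1253, 0.1668]
ee_rot: [-0.0, 0.68, 0.733, 0.0]
contact_force: [0.3, 0.4, -0.3]
width: 0.0852
gripper_force: 0.0
```

Emit:
servo_tool(increments=[[0, 0, 0, 0, 0, 0, 1], [0, 0, 0, 0, 0, 0, 1], [0, 0, 0, 0, 0, 0, 1], [0, 0, 0, 0, 0, 0, 1], [0, 0, 0, 0, 0, 0, 1]])

```text
clock: 12.95
position: [0.4998, 0.1267, 0.171]
ee_rot: [0.001, 0.679, 0.734, 0.002]
contact_force: [-0.3, 0.5, -0.4]
width: 0.0121
gripper_force: 0.0
```

Emit:
servo_tool(increments=[[0, 0, 0, 0, 0, 0, 1], [0, 0, 0, 0, 0, 0, 1], [0, 0, 0, 0, 0, 0, 1], [0, 0, -1, 0, 0, 0, 1], [0, 0, -2, 0, 0, 0, 1]])

```text
clock: 13.45
position: [0.4966, 0.1265, 0.1979]
ee_rot: [-0.002, 0.679, 0.734, -0.002]
contact_force: [-0.4, -0.0, -3.2]
width: 0.0081
gripper_force: 29.6
```

Emit:
servo_tool(increments=[[1, 2, 0, 0, 0, 0, 1], [1, 3, 0, 0, 0, 0, 1], [1, 3, 0, 0, 0, 0, 1], [0, 2, 0, 0, 0, 0, 1], [0, 0.4, 0, 0, 0, 0, 1]])

```text
clock: 13.95
position: [0.6021, 0.1649, 0.1983]
ee_rot: [0.001, 0.679, 0.734, 0.0]
contact_force: [0.2, 0.2, -3.7]
width: 0.0077
gripper_force: 29.6
```

Emit:
servo_tool(increments=[[0, 0, 0, 0, 0, 0, 1], [0, 0, 1, 0, 0, 0, 1], [0, 0, 1, 0, 0, 0, 1], [0, 0, 0.5, 0, 0, 0, 1], [0, 0, 0, 0, 0, 0, 1]])

```text
clock: 14.45
position: [0.5983, 0.1642, 0.1725]
ee_rot: [-0.001, 0.679, 0.734, -0.001]
contact_force: [-1.3, -0.0, -3.2]
width: 0.0079
gripper_force: 29.6
```

Emit:
servo_tool(increments=[[0, 0, 0.2, 0, 0, 0, 1], [0, 0, 0.1, 0, 0, 0, 1], [0, 0, 0.1, 0, 0, 0, 1], [0, 0, 0.1, 0, 0, 0, 1], [0, 0, 0, 0, 0, 0, 1]])

```text
clock: 14.95
position: [0.6009, 0.1645, 0.1711]
ee_rot: [0.001, 0.679, 0.734, 0.001]
contact_force: [-1.6, -1.3, 4.5]
width: 0.008
gripper_force: 30.4
```

Emit:
servo_tool(increments=[[0, 0, -0.1, 0, 0, 0, 1], [0, 0, 0, 0, 0, 0, 1], [0, 0, 0, 0, 0, 0, 0.6], [0, 0, 0, 0, 0, 0, 0], [0, 0, 0, 0, 0, 0, -0.5]])

```text
clock: 15.45
position: [0.5997, 0.1646, 0.1696]
ee_rot: [-0.0, 0.679, 0.734, -0.0]
contact_force: [-0.6, 0.1, -0.7]
width: 0.045
gripper_force: 0.0
```

Emit:
servo_tool(increments=[[0, 0, 0, 0, 0, 0, -1], [0, 0, 0, 0, 0, 0, -1], [0, 0, -2, 0, 0, 0, -1], [0, -2, -4, 0, 0, 0, -1], [0, -3, -4, 0, 0, 0, -1]])

```text
clock: 15.95
position: [0.5503, 0.1605, 0.2698]
ee_rot: [-0.0, 0.679, 0.734, -0.001]
contact_force: [0.2, -0.7, 0.7]
width: 0.0855
gripper_force: 0.0
```

Emit:
servo_tool(increments=[[0, -3, -4, 0, 0, 0, -1], [0, -3, -4, 0, 0, 0, -1], [0, -3, -4, 0, 0, 0, -1], [0, 0, 0, 0, 0, 0, -1], [0, 0, 0, 0, 0, 0, -1]])

```text
clock: 16.45
position: [0.4601, 0.1538, 0.3914]
ee_rot: [0.001, 0.679, 0.734, 0.002]
contact_force: [-1.0, 0.2, -1.2]
width: 0.0852
gripper_force: 0.0
```

```bash
sed -i 's/^S=-1/S=1/' kin.py
cat > plan.py <<'E'
from h import *
import kin
from scipy.optimize import least_squares
np.set_printoptions(precision=3,suppress=True)
LO=np.array([-2.89,-.75,.22,-1.18,.11,-2.7]);HI=np.array([2.89,2.08,2.7,4.32,2.71,2.7])
def ik(p,Ro,P,q0):
    f=lambda q:np.r_[(kin.fk(q,P)[0]-p)*5,(kin.fk(q,P)[1].inv()*Ro).as_rotvec()]
    r=least_squares(f,np.clip(q0,LO+1e-3,HI-1e-3),bounds=(LO,HI)); return r.x,np.linalg.norm(r.fun)
def target(psi,tilt,sgn):
    c,s=np.cos(psi),np.sin(psi); z=np.array([c*np.cos(tilt),s*np.cos(tilt),-np.sin(tilt)])
    y=sgn*np.array([-s,c,0]); return R.from_matrix(np.c_[np.cross(y,z),y,z]),z
E
python3 - <<'E'
from plan import *
s=manip.get_state();q0=s['qpos'];print(s['clock'],s['position'],q0)
P=kin.fit(kin.D+[(q0,s['position'])]).x;print(P,kin.fk(q0,P)[0])
for sg in(1,-1):
  for pos in((.598,.163,.05),(.6035,.03,.17)):
    Ro,z=target(np.radians(3.5),np.radians(25),sg)
    for g in ([0,.1,2.4,3.1,.6,1.5],[0,.1,2.4,3.1,.6,-1.5]):
      print(sg,pos,*ik(np.array(pos)+.011*z,Ro,P,np.array(g)))
for n in('side','top'):
  optics.get_image(n)
  for l in('lamp','hook_nose','hook_seat'): print(n,l,[(round(x['p'],2),atz(n,x['at'],z)) for x in finder.tip_of(l,n)[:1] for z in [{'lamp':0,'hook_nose':.166,'hook_seat':.1725}[l]]])
E
```

```text
16.45 [0.46  0.154 0.391] [ 0.179  0.085  1.381 -0.     1.671  0.102]
[0.522 0.426 0.183 0.356 0.008 0.069] [0.458 0.154 0.391]
1 (0.598, 0.163, 0.05) [0.247 0.572 2.518 3.333 1.083 1.56 ] 2.1451465763599533e-11
1 (0.598, 0.163, 0.05) [0.247 0.572 2.518 3.333 1.083 1.56 ] 9.015813663195751e-10
1 (0.6035, 0.03, 0.17) [-0.203  0.165  2.515  2.764  0.695  1.753] 3.1502097827970637e-13
1 (0.6035, 0.03, 0.17) [-0.203  0.165  2.515  2.764  0.695  1.753] 4.470325589752929e-12
-1 (0.598, 0.163, 0.05) [ 0.247  0.572  2.518  3.333  1.083 -1.582] 1.417162252240151e-15
-1 (0.598, 0.163, 0.05) [ 0.247  0.572  2.518  3.333  1.083 -1.582] 2.592081706075272e-10
-1 (0.6035, 0.03, 0.17) [-0.203  0.165  2.515  2.764  0.695 -1.388] 2.9717821211258476e-15
-1 (0.6035, 0.03, 0.17) [-0.203  0.165  2.515  2.764  0.695 -1.388] 1.9466869720063393e-14
side lamp [(0.71, array([0.597, 0.163, 0.   ]))]
side hook_nose []
side hook_seat [(0.56, array([0.601, 0.16 , 0.172]))]
top lamp [(0.47, array([0.6  , 0.161, 0.   ]))]
top hook_nose [(0.78, array([0.604, 0.149, 0.166]))]
top hook_seat []
```

Run:
```python
from plan import *
s=manip.get_state();q0=s['qpos']
P=kin.fit(kin.D+[(q0,s['position'])]).x
for sg in(1,-1):
  Ro,z=target(np.radians(3.5),np.radians(25),sg)
  for back in(.06,.08,.10):
    pre=np.array([.60,.162,.05])+.011*z-back*z
    q1,e=ik(pre,Ro,P,np.array([0.25,.4,2.55,3.3,.9,1.5*sg])); print(sg,back,q1,e)
  pre=np.array([.60,.162,.05])+.011*z-.08*z
  q1,e=ik(pre,Ro,P,np.array([0.25,.4,2.55,3.3,.9,1.5*sg]))
  N=26; pp,rr=s['position'],R.from_quat(np.roll(s['ee_rot'],-1)); mt=0
  for k in range(1,N+1):
    q=q0+(q1-q0)*k/N; p,r=kin.fk(q,P)
    w=(rr.inv()*r).as_rotvec(degrees=True); d=rr.inv().apply(p-pp)*100
    print(k,d.round(1),w.round(1),p,r.as_matrix()[:,2]); pp,rr=p,r
```

```text
1 0.06 [0.28  0.474 2.627 3.365 1.095 1.561] 2.0621068460635644e-14
1 0.08 [0.296 0.437 2.663 3.381 1.094 1.56 ] 1.207212050477681e-12
1 0.1 [0.314 0.397 2.696 3.401 1.088 1.557] 1.4174923352816091e-10
1 [ 4.7 -1.3  2.4] [3.3 7.1 2.5] [0.444 0.2   0.365] [-0.066  0.119 -0.991]
2 [ 4.3 -1.3  2.4] [3.6 6.9 3.1] [0.428 0.245 0.347] [-0.128  0.237 -0.963]
3 [ 3.9 -1.5  2.3] [3.9 6.7 3.8] [0.412 0.289 0.336] [-0.187  0.351 -0.918]
4 [ 3.5 -1.6  2.2] [4.2 6.5 4.4] [0.396 0.33  0.33 ] [-0.237  0.459 -0.856]
5 [ 3.1 -1.6  2.1] [4.3 6.3 5. ] [0.384 0.369 0.33 ] [-0.277  0.561 -0.78 ]
6 [ 2.8 -1.5  1.9] [4.4 6.1 5.5] [0.374 0.404 0.334] [-0.303  0.655 -0.692]
7 [ 2.5 -1.4  1.7] [4.4 5.9 6. ] [0.368 0.436 0.342] [-0.314  0.739 -0.596]
8 [ 2.3 -1.2  1.5] [4.4 5.7 6.5] [0.367 0.464 0.352] [-0.307  0.813 -0.494]
9 [ 2.1 -1.   1.2] [4.3 5.6 6.9] [0.371 0.488 0.363] [-0.283  0.876 -0.391]
10 [ 2.  -0.7  1. ] [4.2 5.5 7.3] [0.379 0.506 0.374] [-0.24   0.926 -0.29 ]
11 [ 2.  -0.5  0.7] [4.1 5.4 7.6] [0.392 0.52  0.383] [-0.181  0.964 -0.195]
12 [ 2.  -0.3  0.4] [3.9 5.4 7.9] [0.41  0.529 0.391] [-0.10
[... 2619 characters left out ...]
3.2 -1.3] [-7.1  0.2  1.1] [0.552 0.471 0.344] [0.521 0.848 0.091]
19 [-2.   3.3 -1.5] [-7.2 -0.6  0.9] [0.571 0.444 0.318] [0.623 0.78  0.063]
20 [-2.3  3.5 -1.7] [-7.3 -1.4  0.7] [0.586 0.412 0.289] [0.714 0.699 0.019]
21 [-2.7  3.7 -1.9] [-7.3 -2.1  0.4] [0.595 0.377 0.256] [ 0.792  0.609 -0.038]
22 [-3.   3.9 -2. ] [-7.3 -2.7  0.2] [0.598 0.338 0.22 ] [ 0.854  0.51  -0.106]
23 [-3.3  4.  -2.1] [-7.2 -3.3 -0.1] [0.594 0.296 0.184] [ 0.897  0.403 -0.182]
24 [-3.5  4.1 -2.1] [-7.1 -3.8 -0.4] [0.583 0.251 0.147] [ 0.92   0.291 -0.262]
25 [-3.8  4.3 -2.2] [-6.9 -4.3 -0.7] [0.564 0.205 0.112] [ 0.923  0.174 -0.344]
26 [-4.   4.4 -2.1] [-6.8 -4.7 -1. ] [0.538 0.158 0.079] [ 0.905  0.055 -0.423]
```

Run:
```python
from plan import *
s=manip.get_state();q=s['qpos']
P=kin.fit(kin.D+[(q,s['position'])]).x;print(s['position'])
rr=R.from_quat(np.roll(s['ee_rot'],-1)); pp=s['position']; w0=pp-.356*rr.as_matrix()[:,2]
W=[(np.array([.36,.15,.62]),8,[0,8.1,0]),(np.array([.235,.15,.46]),11,[-7.4,0,3.5])]
for w1,n,dr in W:
  for k in range(1,n+1):
    r=rr*R.from_rotvec(dr,degrees=True); p=w0+(w1-w0)*k/n+.356*r.as_matrix()[:,2]
    qn,e=ik(p,r,P,q); print(k,(rr.inv().apply(p-pp)*100).round(1),'| p',p,'q',qn,'dq',np.abs(qn-q).max().round(2),e.round(4)); pp,rr,q=p,r,qn
  w0=w1
print(rr.as_matrix())
```

```text
[0.461 0.154 0.389]
1 [ 5.1 -1.3  1.2] | p [0.444 0.203 0.377] q [0.183 0.067 1.444 0.141 1.617 0.113] dq 0.14 0.0
2 [ 4.8 -1.3  1.2] | p [0.428 0.252 0.372] q [0.187 0.043 1.507 0.281 1.563 0.112] dq 0.14 0.0
3 [ 4.6 -1.3  1.2] | p [0.411 0.298 0.373] q [0.191 0.019 1.568 0.422 1.512 0.099] dq 0.14 0.0
4 [ 4.4 -1.3  1.1] | p [0.395 0.342 0.382] q [ 0.196 -0.003  1.627  0.565  1.465  0.073] dq 0.14 0.0
5 [ 4.2 -1.3  1. ] | p [0.38  0.382 0.396] q [ 0.201 -0.025  1.684  0.709  1.425  0.038] dq 0.14 0.0
6 [ 4.  -1.3  0.9] | p [0.364 0.417 0.416] q [ 0.206 -0.045  1.74   0.857  1.394 -0.007] dq 0.15 0.0
7 [ 3.9 -1.3  0.7] | p [0.349 0.447 0.44 ] q [ 0.211 -0.064  1.795  1.006  1.373 -0.06 ] dq 0.15 0.0
8 [ 3.7 -1.3  0.5] | p [0.335 0.471 0.468] q [ 0.217 -0.082  1.848  1.157  1.364 -0.118] dq 0.15 0.0
1 [-1.4  3.5  0.4] | p [0.369 0.471 0.454] q [ 0.224 -0.097  1.896  1.18   1.216 -0.09 ] dq 0.15 0.0
2 [-1.5  3.5  0.3] | p [0.404 0.465 0.439] q [ 0.23  -0.11   1.943  1.206  1.069 -0.065] dq 0.15 0.0
3 [-1.6  3.5  0.1] | p [0.436 0.452 0.424] q [ 0.238 -0.123  1.989  1.235  0.922 -0.043]
[... 198 characters left out ...]
016] dq 0.15 0.0
6 [-1.7  3.7 -0.3] | p [0.518 0.379 0.38 ] q [ 0.262 -0.154  2.124  1.373  0.484 -0.02 ] dq 0.14 0.0
7 [-1.8  3.8 -0.4] | p [0.537 0.344 0.366] q [ 0.272 -0.162  2.168  1.466  0.341 -0.055] dq 0.14 0.0
8 [-1.8  3.9 -0.5] | p [0.55  0.306 0.351] q [ 0.281 -0.169  2.211  1.659  0.203 -0.185] dq 0.19 0.0
9 [-1.9  4.  -0.6] | p [0.558 0.264 0.336] q [ 0.283 -0.174  2.26   2.333  0.11  -0.797] dq 0.67 0.0094
10 [-1.9  4.2 -0.6] | p [0.56  0.22  0.322] q [ 0.304 -0.177  2.295  3.78   0.127 -2.167] dq 1.45 0.0
11 [-1.9  4.3 -0.7] | p [0.556 0.175 0.307] q [ 0.316 -0.179  2.337  4.171  0.252 -2.48 ] dq 0.39 0.0
[[ 0.428  0.076  0.9  ]
 [ 0.031 -0.997  0.069]
 [ 0.903 -0.002 -0.43 ]]
```

```bash
cat > st.py <<'E'
from plan import *
def run(W,grip=None):
    s=manip.get_state();q=s['qpos']
    P=kin.fit(kin.D+[(q,s['position'])]).x;print(s['clock'],s['position'],q)
    rr=R.from_quat(np.roll(s['ee_rot'],-1)); pp=s['position']; w0=pp-.356*rr.as_matrix()[:,2]
    for w1,n,dr in W:
        w1=np.array(w1)
        for k in range(1,n+1):
            r=rr*R.from_rotvec(dr,degrees=True); p=w0+(w1-w0)*k/n+.356*r.as_matrix()[:,2]
            qn,e=ik(p,r,P,q); print(k,(rr.inv().apply(p-pp)*100).round(1),dr,'| p',p,'q',qn,'dq',np.abs(qn-q).max().round(2),e.round(4)); pp,rr,q=p,r,qn
        w0=w1
    print(rr.as_matrix())
E
python3 - <<'E'
from st import *
run([([.36,.15,.62],11,[0,8.2,0]),([.235,.15,.46],11,[-8.2,0,0]),([.19,.14,.42],3,[0,0,0]),([.19,.14,.40],3,[0,-8.3,0]),([.217,.133,.23],5,[0,0,0])])
E
```

```text
16.85 [0.461 0.154 0.389] [ 0.179  0.09   1.383 -0.     1.672  0.102]
1 [ 5.1 -0.9  0.8] [0, 8.2, 0] | p [0.447 0.204 0.381] q [0.181 0.074 1.426 0.142 1.628 0.114] dq 0.14 0.0
2 [ 5.  -0.9  0.8] [0, 8.2, 0] | p [0.434 0.253 0.381] q [0.185 0.056 1.473 0.284 1.583 0.116] dq 0.14 0.0
3 [ 4.8 -0.9  0.7] [0, 8.2, 0] | p [0.422 0.3   0.387] q [0.188 0.038 1.518 0.427 1.54  0.108] dq 0.14 0.0
4 [ 4.6 -0.9  0.7] [0, 8.2, 0] | p [0.409 0.345 0.4  ] q [0.191 0.021 1.562 0.57  1.501 0.09 ] dq 0.14 0.0
5 [ 4.5 -0.9  0.6] [0, 8.2, 0] | p [0.397 0.385 0.419] q [0.194 0.005 1.605 0.714 1.466 0.064] dq 0.14 0.0
6 [ 4.4 -0.9  0.5] [0, 8.2, 0] | p [0.385 0.42  0.444] q [ 0.198 -0.011  1.648  0.86   1.438  0.031] dq 0.15 0.0
7 [ 4.2 -0.9  0.4] [0, 8.2, 0] | p [0.373 0.45  0.473] q [ 0.201 -0.026  1.689  1.008  1.418 -0.009] dq 0.15 0.0
8 [ 4.1 -0.9  0.3] [0, 8.2, 0] | p [0.362 0.474 0.507] q [ 0.205 -0.041  1.73   1.157  1.407 -0.053] dq 0.15 0.0
9 [ 4.1 -0.9  0.1] [0, 8.2, 0] | p [0.352 0.492 0.543] q [ 0.209 -0.055  1.77   1.306  1.406 -0.1  ] dq 0.15 0.0
10 [ 4.  -0.9 -0. ] [0, 8.2, 0] | p [0.342 
[... 2043 characters left out ...]
2 0.164 0.249] q [ 0.336 -0.17   2.512  3.793  0.396 -2.068] dq 0.11 0.0
1 [-2.9  0.2  1.9] [0, 0, 0] | p [0.517 0.163 0.215] q [ 0.322 -0.076  2.559  3.613  0.511 -1.879] dq 0.19 0.0
2 [-2.9  0.2  1.9] [0, 0, 0] | p [0.522 0.161 0.181] q [ 0.309  0.033  2.599  3.499  0.645 -1.757] dq 0.13 0.0
3 [-2.9  0.2  1.9] [0, 0, 0] | p [0.528 0.16  0.147] q [ 0.297  0.157  2.632  3.425  0.792 -1.674] dq 0.15 0.0
4 [-2.9  0.2  1.9] [0, 0, 0] | p [0.533 0.159 0.113] q [ 0.285  0.293  2.654  3.377  0.945 -1.617] dq 0.15 0.0
5 [-2.9  0.2  1.9] [0, 0, 0] | p [0.539 0.157 0.079] q [ 0.273  0.435  2.666  3.344  1.095 -1.576] dq 0.15 0.0
[[ 0.422  0.073  0.904]
 [ 0.028 -0.997  0.068]
 [ 0.906 -0.003 -0.423]]
```

Emit:
servo_tool(increments=[[4.7, -0.9, 0.8, 0, 8.2, 0, -1], [4.7, -0.9, 0.8, 0, 8.2, 0, -1], [4.7, -0.9, 0.7, 0, 8.2, 0, -1], [4.6, -0.9, 0.7, 0, 8.2, 0, -1], [4.5, -0.9, 0.6, 0, 8.2, 0, -1]])

```text
clock: 17.35
position: [0.3975, 0.3784, 0.4194]
ee_rot: [-0.259, 0.636, 0.686, 0.239]
contact_force: [0.2, 0.6, -0.8]
width: 0.0858
gripper_force: 0.0
```

Emit:
servo_tool(increments=[[4.4, -0.9, 0.5, 0, 8.2, 0, -1], [4.2, -0.9, 0.4, 0, 8.2, 0, -1], [4.1, -0.9, 0.3, 0, 8.2, 0, -1], [4.1, -0.9, 0.1, 0, 8.2, 0, -1], [4, -0.9, 0, 0, 8.2, 0, -1]])

```text
clock: 17.85
position: [0.3437, 0.4942, 0.5828]
ee_rot: [-0.483, 0.512, 0.552, 0.447]
contact_force: [-0.7, 0.3, 0.3]
width: 0.0855
gripper_force: 0.0
```

Emit:
servo_tool(increments=[[4, -0.9, -0.2, 0, 8.2, 0, -1], [-1.5, 3.9, -0.3, -8.2, 0, 0, -1], [-1.5, 3.9, -0.4, -8.2, 0, 0, -1], [-1.5, 4, -0.6, -8.2, 0, 0, -1], [-1.5, 4, -0.8, -8.2, 0, 0, -1]])

```text
clock: 18.35
position: [0.4865, 0.454, 0.5602]
ee_rot: [-0.361, 0.608, 0.36, 0.608]
contact_force: [1.5, 0.1, 0.3]
width: 0.0855
gripper_force: 0.0
```

Run:
```python
from st import *
run([([.235,.15,.46],12,[-4.8,0,0]),([.19,.14,.42],3,[0,0,0]),([.19,.14,.40],3,[0,-8.3,0]),([.217,.133,.23],5,[0,0,0])])
```

```text
18.35 [0.487 0.454 0.56 ] [ 0.219 -0.054  1.987  1.874  0.906 -0.466]
1 [-0.8  2.4 -0.4] [-4.8, 0, 0] | p [0.505 0.439 0.552] q [ 0.231 -0.067  2.013  1.943  0.827 -0.52 ] dq 0.08 0.0
2 [-0.8  2.4 -0.4] [-4.8, 0, 0] | p [0.523 0.422 0.543] q [ 0.237 -0.071  2.038  2.029  0.759 -0.594] dq 0.09 0.0
3 [-0.8  2.4 -0.5] [-4.8, 0, 0] | p [0.539 0.404 0.535] q [ 0.243 -0.075  2.064  2.131  0.697 -0.683] dq 0.1 0.0
4 [-0.8  2.4 -0.5] [-4.8, 0, 0] | p [0.553 0.383 0.527] q [ 0.25  -0.078  2.088  2.251  0.643 -0.788] dq 0.12 0.0
5 [-0.8  2.5 -0.6] [-4.8, 0, 0] | p [0.565 0.361 0.518] q [ 0.256 -0.081  2.113  2.391  0.598 -0.911] dq 0.14 0.0
6 [-0.8  2.5 -0.6] [-4.8, 0, 0] | p [0.576 0.337 0.51 ] q [ 0.263 -0.083  2.138  2.549  0.565 -1.052] dq 0.16 0.0
7 [-0.8  2.6 -0.7] [-4.8, 0, 0] | p [0.584 0.312 0.501] q [ 0.27  -0.085  2.163  2.723  0.546 -1.205] dq 0.17 0.0
8 [-0.8  2.6 -0.7] [-4.8, 0, 0] | p [0.59  0.286 0.493] q [ 0.278 -0.086  2.187  2.905  0.542 -1.365] dq 0.18 0.0
9 [-0.8  2.7 -0.7] [-4.8, 0, 0] | p [0.594 0.258 0.485] q [ 0.286 -0.088  2.212  3.085  0.554 -1.52 ] dq 0.18 0.0
10 [-
[... 948 characters left out ...]
1 0.25 ] q [ 0.33  -0.072  2.472  3.724  0.446 -1.99 ] dq 0.11 0.0
1 [-2.9  0.2  1.9] [0, 0, 0] | p [0.517 0.16  0.216] q [ 0.317  0.003  2.537  3.577  0.565 -1.835] dq 0.16 0.0
2 [-2.9  0.2  1.9] [0, 0, 0] | p [0.523 0.158 0.182] q [ 0.304  0.092  2.6    3.48   0.703 -1.728] dq 0.14 0.0
3 [-2.9  0.2  1.9] [0, 0, 0] | p [0.528 0.157 0.148] q [ 0.292  0.196  2.661  3.414  0.86  -1.652] dq 0.16 0.0
4 [-2.9  0.2  1.9] [0, 0, 0] | p [0.534 0.155 0.114] q [ 0.287  0.299  2.7    3.389  0.984 -1.61 ] dq 0.12 0.0166
5 [-2.9  0.2  1.9] [0, 0, 0] | p [0.539 0.154 0.08 ] q [ 0.298  0.378  2.7    3.409  1.025 -1.599] dq 0.08 0.0622
[[ 0.421  0.064  0.905]
 [ 0.025 -0.998  0.059]
 [ 0.907 -0.002 -0.422]]
```

Emit:
servo_tool(increments=[[-0.8, 2.4, -0.4, -4.8, 0, 0, -1], [-0.8, 2.4, -0.4, -4.8, 0, 0, -1], [-0.8, 2.4, -0.5, -4.8, 0, 0, -1], [-0.8, 2.4, -0.5, -4.8, 0, 0, -1], [-0.8, 2.5, -0.6, -4.8, 0, 0, -1]])

```text
clock: 18.85
position: [0.5652, 0.3616, 0.52]
ee_rot: [-0.228, 0.67, 0.226, 0.669]
contact_force: [1.2, 0.6, 0.6]
width: 0.0855
gripper_force: 0.0
```

Emit:
servo_tool(increments=[[-0.8, 2.5, -0.6, -4.8, 0, 0, -1], [-0.8, 2.6, -0.7, -4.8, 0, 0, -1], [-0.8, 2.6, -0.7, -4.8, 0, 0, -1], [-0.8, 2.7, -0.7, -4.8, 0, 0, -1], [-0.8, 2.7, -0.7, -4.8, 0, 0, -1]])

```text
clock: 19.35
position: [0.5956, 0.2306, 0.4796]
ee_rot: [-0.084, 0.703, 0.081, 0.702]
contact_force: [0.2, -0.3, 0.6]
width: 0.0851
gripper_force: 0.0
```

Emit:
servo_tool(increments=[[-0.8, 2.8, -0.8, -4.8, 0, 0, -1], [-0.8, 2.8, -0.8, -4.8, 0, 0, -1], [-1.3, 0.2, -1.5, 0, 0, 0, -1], [-1.3, 0.2, -1.5, 0, 0, 0, -1], [0, 0, 0, 0, 0, 0, -1]])

```text
clock: 19.85
position: [0.5594, 0.1678, 0.4346]
ee_rot: [-0.026, 0.709, 0.024, 0.704]
contact_force: [0.2, 0.1, -1.2]
width: 0.0852
gripper_force: 0.0
```

```bash
sed -i 's/P=kin.fit(kin.D+\[(q,s/D=kin.D+[((0.219,-0.054,1.987,1.874,0.906,-0.466),(0.4865,0.454,0.5602))]; P=kin.fit(D+[(q,s/' st.py
python3 - <<'E'
from st import *
run([([.205,.14,.40],3,[0,-8.3,0]),([.235,.133,.23],5,[0,0,0]),([.279,.135,.205],3,[0,0,0])])
optics.get_image('side');print([(round(x['p'],2),atz('side',x['at'],.0)) for x in finder.tip_of('lamp','side')[:1]])
optics.get_image('top');print([(round(x['p'],2),atz('top',x['at'],.0)) for x in finder.tip_of('lamp','top')[:1]])
E
```

```text
19.85 [0.559 0.168 0.435] [ 0.328 -0.05   2.361  3.516  0.769 -1.842]
1 [-6.4  0.1 -0.3] [0, -8.3, 0] | p [0.556 0.167 0.371] q [ 0.316 -0.064  2.394  3.552  0.644 -1.865] dq 0.12 0.0
2 [-6.4  0.1 -0.2] [0, -8.3, 0] | p [0.544 0.165 0.308] q [ 0.312 -0.045  2.423  3.594  0.548 -1.89 ] dq 0.1 0.0
3 [-6.3  0.1  0. ] [0, -8.3, 0] | p [0.526 0.163 0.248] q [ 0.309 -0.025  2.453  3.646  0.455 -1.926] dq 0.09 0.0
1 [-2.8  0.2  2. ] [0, 0, 0] | p [0.532 0.162 0.214] q [ 0.296  0.046  2.521  3.519  0.577 -1.792] dq 0.13 0.0
2 [-2.8  0.2  2. ] [0, 0, 0] | p [0.538 0.16  0.18 ] q [ 0.284  0.128  2.588  3.435  0.717 -1.701] dq 0.14 0.0
3 [-2.8  0.2  2. ] [0, 0, 0] | p [0.544 0.159 0.146] q [ 0.272  0.225  2.654  3.378  0.873 -1.635] dq 0.16 0.0
4 [-2.8  0.2  2. ] [0, 0, 0] | p [0.55  0.157 0.112] q [ 0.266  0.321  2.7    3.355  0.999 -1.599] dq 0.13 0.0157
5 [-2.8  0.2  2. ] [0, 0, 0] | p [0.556 0.156 0.078] q [ 0.274  0.389  2.7    3.373  1.026 -1.592] dq 0.07 0.0645
1 [-0.1  0.   1.7] [0, 0, 0] | p [0.571 0.157 0.069] q [ 0.257  0.433  2.7    3.346  1.08  -1.578] dq 0.05 0.0511
2 [-0.1  0.   1.7] [0, 0, 0] | p [0.585 0.157 0.061] q [ 0.242  0.477  2.7    3.321  1.136 -1.567] dq 0.06 0.0356
3 [-0.1  0.   1.7] [0, 0, 0] | p [0.6   0.158 0.053] q [ 0.227  0.522  2.7    3.297  1.194 -1.557] dq 0.06 0.0178
[[ 0.427  0.071  0.902]
 [ 0.028 -0.997  0.065]
 [ 0.904 -0.002 -0.427]]
[(0.74, array([ 0.71 , -0.501,  0.   ]))]
[(0.69, array([0.597, 0.164, 0.   ]))]
```

```bash
cat > kin2.py <<'E'
import kin,numpy as np
from scipy.optimize import least_squares
D=kin.D+[((.179,.0853,1.381,0,1.671,.102),(.4600,.1538,.3905)),((0.219,-0.054,1.987,1.874,0.906,-0.466),(0.4865,0.454,0.5602)),((0.328,-0.05,2.361,3.516,0.769,-1.842),(.5594,.1678,.4346))]
E
python3 - <<'E'
import kin,kin2,numpy as np
from scipy.optimize import least_squares
np.set_printoptions(precision=4,suppress=True)
from scipy.spatial.transform import Rotation as R
def fk(q,P):
    a2,a3,h,d6,r0,e,b3,e4=P; t=q[1]+q[2]; b=R.from_euler('z',q[0])
    w=np.array([r0+a2*np.sin(q[1])+a3*np.sin(t)+b3*np.cos(t),e,h+a2*np.cos(q[1])+a3*np.cos(t)-b3*np.sin(t)])
    return b.apply(w)+d6*kin.fk(q,P[:6])[1].as_matrix()[:,2]
P0=np.array([.5,.45,.2,.35,0,.0693,0,0])
for free in (6,7):
    m=np.arange(8)<free
    f=lambda x:np.concatenate([fk(q,np.where(m,np.r_[x],P0))-p for q,p in kin2.D]+[1e-3*(x-P0)])
    r=least_squares(f,P0);print(free,r.x,np.abs(r.fun[:-8]).max(),r.fun[:-8].reshape(-1,3)*1000)
E
```

```text
6 [0.6841 0.4012 0.0162 0.3486 0.0022 0.0704 0.     0.    ] 0.018935505753800097 [[  2.969   -9.776    2.862 ]
 [  7.2318   4.5825   3.7534]
 [ -4.7796   0.5333   2.807 ]
 [ -9.8962  -0.1906   0.8231]
 [-18.9355  -2.4342   0.5226]
 [ -1.7573  -5.7051  -2.6649]
 [ 15.7735   8.6548  -8.103 ]]
7 [0.6302 0.4202 0.1355 0.3564 0.0006 0.0694 0.06   0.    ] 0.0006598228568182041 [[ 0.0698 -0.046  -0.1305]
 [ 0.0352  0.0615 -0.1459]
 [-0.1572  0.0835 -0.2793]
 [-0.1138  0.0088 -0.316 ]
 [ 0.0363 -0.0089  0.6598]
 [ 0.1707 -0.2751  0.0067]
 [-0.0407  0.1258  0.2053]]
```

Emit:
servo_tool(increments=[[-2, 0, 0.4, 0, -8.3, 0, -1], [-2, 0, 1, 0, -8.3, 0, -1], [-2, 0, 1.8, 0, -8.3, 0, -1], [-1, 0, 1.5, 0, 0, 0, -1], [0, 0, 0, 0, 0, 0, -1]])

```text
clock: 20.55
position: [0.5904, 0.1597, 0.3713]
ee_rot: [-0.01, 0.814, 0.021, 0.581]
contact_force: [0.0, -0.2, -0.2]
width: 0.0849
gripper_force: 0.0
```

```bash
cat > kin.py <<'E'
import numpy as np
from scipy.spatial.transform import Rotation as R
def fk(q,P=None):
    a2,a3,h,d6,r0,e,b3=.6302,.4202,.1355,.3564,.0006,.0694,.06; t=q[1]+q[2]; b=R.from_euler('z',q[0])
    w=np.array([r0+a2*np.sin(q[1])+a3*np.sin(t)+b3*np.cos(t),e,h+a2*np.cos(q[1])+a3*np.cos(t)-b3*np.sin(t)])
    Ro=b*R.from_euler('y',t)*R.from_euler('z',q[3])*R.from_euler('y',q[4])*R.from_euler('z',q[5]+np.pi/2)
    return b.apply(w)+d6*Ro.as_matrix()[:,2],Ro
E
cat > go.py <<'E'
from plan import *
def st():
    s=manip.get_state();r=R.from_quat(np.roll(s['ee_rot'],-1));M=r.as_matrix()
    print(s['clock'],'TCP',s['position'],'q',s['qpos'],'yaw',np.degrees(np.arctan2(M[1,2],M[0,2])).round(1),'tilt',np.degrees(np.arcsin(-M[2,2])).round(1),'y',M[:,1],'F',s['contact_force'],s['width'],s['gripper_force'])
    return s,r
def to(g,s,r,n=1):  # grasp point target with present orientation
    z=r.as_matrix()[:,2]; p=np.array(g)+.011*z
    print('tool shift cm',(r.inv().apply(p-s['position'])*100).round(2),ik(p,r,None,s['qpos'])); return p
E
python3 - <<'E'
from go import *
s,r=st()
to([.60,.162,.25],s,r);to([.60,.162,.13],s,r);to([.60,.162,.055],s,r)
to([.603,.03,.17],s,r);to([.603,-.06,.17],s,r)
E
```

```text
20.55 TCP [0.59  0.16  0.371] q [ 0.28  -0.061  2.201  3.927  0.319 -2.262] yaw 2.5 tilt 19.0 y [ 0.046 -0.999  0.009] F [ 0.041 -0.215 -0.186] 0.08490964975505201 0.0
tool shift cm [-11.15  -0.3    5.97] (array([ 0.27 ,  0.213,  2.376,  3.476,  0.706, -1.764]), np.float64(6.4163654717090985e-15))
tool shift cm [-22.5   -0.4    9.87] (array([ 0.27 ,  0.573,  2.519,  3.373,  1.191, -1.592]), np.float64(1.5241900492295316e-10))
tool shift cm [-29.59  -0.47  12.32] (array([ 0.27 ,  0.834,  2.563,  3.357,  1.488, -1.523]), np.float64(3.4632518657984744e-10))
tool shift cm [-18.93  12.83   8.32] (array([-0.196,  0.436,  2.56 ,  2.888,  1.097, -1.542]), np.float64(4.600217455769149e-13))
tool shift cm [-19.14  21.82   7.95] (array([-0.506,  0.436,  2.537,  2.553,  1.098, -1.482]), np.float64(2.1854788361582953e-09))
```

Emit:
servo_tool(increments=[[-3.7, -0.1, 2, 0, 0, 0, -1], [-3.7, -0.1, 2, 0, 0, 0, -1], [-3.7, -0.1, 2, 0, 0, 0, -1], [0, 0, 0, 2, -6, 0, -1], [0, 0, 0, 0, 0, 0, -1]])

```text
clock: 21.05
position: [0.6117, 0.1615, 0.2484]
ee_rot: [-0.02, 0.841, 0.031, 0.54]
contact_force: [1.4, -0.3, 1.6]
width: 0.0858
gripper_force: 0.0
```

Run:
```python
from go import *
s,r=st()
to([.60,.162,.055],s,r)
a=pic('side','s3.png');b=pic('top','t3.png')
for n in('side','top'):
  for l in('lamp','hook_nose','hook_seat'): print(n,l,[(round(x['p'],2),atz(n,x['at'],z)) for x in finder.tip_of(l,n)[:1] for z in [{'lamp':0,'hook_nose':.166,'hook_seat':.1725}[l]]])
z=lambda im,p:cv2.resize(im[p[1]:p[1]+150,p[0]:p[0]+100,::-1],(400,600),interpolation=cv2.INTER_CUBIC)
cv2.imwrite('pics/z3.png',np.hstack([z(a,(225,170)),z(b,(170,160))]))
```

```text
21.05 TCP [0.612 0.162 0.248] q [ 0.227  0.144  2.307  3.457  0.468 -1.79 ] yaw 4.2 tilt 24.6 y [ 0.073 -0.997 -0.   ] F [ 1.364 -0.333  1.644] 0.08580840717879686 0.0
tool shift cm [-18.07  -0.13   8.09] (array([ 0.232,  0.718,  2.53 ,  3.295,  1.246, -1.553]), np.float64(1.994302165043882e-15))
side lamp [(0.95, array([0.597, 0.168, 0.   ]))]
side hook_nose [(0.58, array([0.597, 0.143, 0.166]))]
side hook_seat [(0.66, array([0.607, 0.16 , 0.172]))]
top lamp [(0.65, array([0.605, 0.154, 0.   ]))]
top hook_nose [(0.49, array([0.601, 0.147, 0.166]))]
top hook_seat [(0.6, array([0.605, 0.171, 0.173]))]
```

View pics/z3.png

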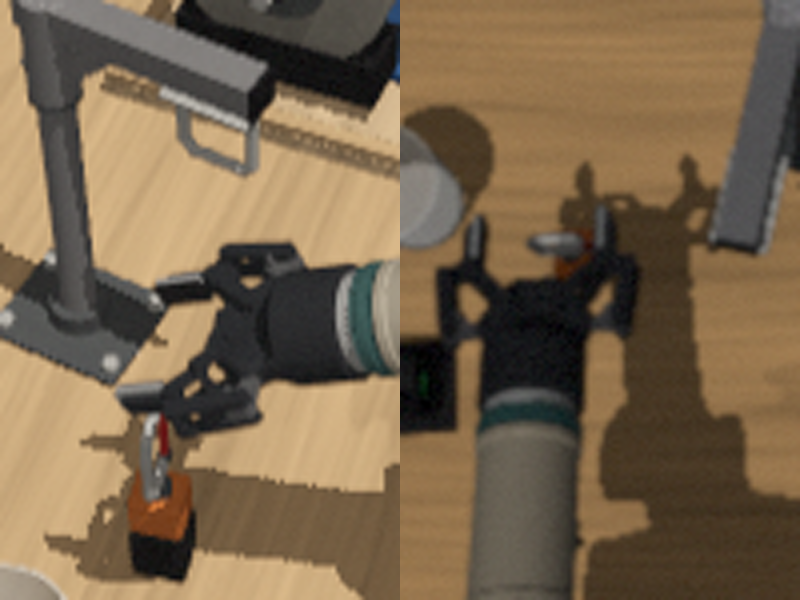

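The lamp stands upright at about (0.60, 0.162) with the open fingers straddling it from above. Next I descend and grip the body.

Emit:
servo_tool(increments=[[-3, 0, 1.35, 0, 0, 0, -1], [-3, 0, 1.35, 0, 0, 0, -1], [-3, 0, 1.35, 0, 0, 0, -1], [0, 0, 0, 0, 0, 0, -1], [0, 0, 0, 0, 0, 0, -1]], squeeze=90)

```text
clock: 21.95
position: [0.6096, 0.1619, 0.1528]
ee_rot: [-0.02, 0.839, 0.03, 0.542]
contact_force: [-0.3, 0.5, 0.1]
width: 0.0858
gripper_force: 0.0
```

Emit:
servo_tool(increments=[[-3, 0, 1.35, 0, 0, 0, -1], [-3, 0, 1.35, 0, 0, 0, -1], [-3, -0.1, 1.35, 0, 0, 0, -1], [0, 0, 0, 0, 0, 0, -1], [0, 0, 0, 0, 0, 0, -1]])

```text
clock: 22.45
position: [0.6102, 0.1632, 0.0559]
ee_rot: [-0.021, 0.839, 0.03, 0.544]
contact_force: [0.2, -0.1, 0.7]
width: 0.0856
gripper_force: 0.0
```

Run:
```python
from go import *
s,r=st()
to([.60,.162,.055],s,r)
```

```text
22.45 TCP [0.61  0.163 0.056] q [ 0.233  0.709  2.527  3.295  1.243 -1.553] yaw 4.2 tilt 24.1 y [ 0.073 -0.997 -0.002] F [ 0.224 -0.061  0.664] 0.0855762989375578 0.0
tool shift cm [-0.5   0.05  0.2 ] (array([ 0.232,  0.728,  2.534,  3.293,  1.27 , -1.549]), np.float64(1.5216645508828718e-15))
```

Emit:
servo_tool(increments=[[0, 0, 0, 0, 0, 0, 1], [0, 0, 0, 0, 0, 0, 1], [0, 0, 0, 0, 0, 0, 1], [0, 0, 0, 0, 0, 0, 1], [0, 0, 0, 0, 0, 0, 1]])

```text
clock: 22.95
position: [0.6099, 0.1636, 0.0573]
ee_rot: [-0.021, 0.838, 0.03, 0.545]
contact_force: [-3.6, 1.4, 8.7]
width: 0.0359
gripper_force: 87.7
```

Run:
```python
from go import *
s,r=st()
# lamp centre assumed = grasp; record
z=r.as_matrix()[:,2];print('grasp',s['position']-.011*z)
for n in('side','top'):
  optics.get_image(n)
  for l in('lamp','hook_nose','hook_seat'): print(n,l,[(round(x['p'],2),atz(n,x['at'],zz)) for x in finder.tip_of(l,n)[:1] for zz in [{'lamp':0,'hook_nose':.166,'hook_seat':.1725}[l]]])
```

```text
22.95 TCP [0.61  0.164 0.057] q [ 0.234  0.708  2.529  3.294  1.249 -1.552] yaw 4.3 tilt 23.9 y [ 0.074 -0.997 -0.003] F [-3.618  1.444  8.666] 0.03585671370215657 87.71178969182074
grasp [0.6   0.163 0.062]
side lamp [(0.7, array([ 0.595,  0.16 , -0.   ]))]
side hook_nose [(0.59, array([0.594, 0.137, 0.166]))]
side hook_seat [(0.57, array([0.6  , 0.153, 0.172]))]
top lamp [(0.71, array([0.603, 0.167, 0.   ]))]
top hook_nose [(0.51, array([0.598, 0.138, 0.166]))]
top hook_seat [(0.49, array([0.6  , 0.172, 0.173]))]
```

Emit:
servo_tool(increments=[[1.5, 0, -0.7, 0, 0, 0, 1], [2.5, 0, -1.1, 0, 0, 0, 1], [3, 0, -1.3, 0, 0, 0, 1], [2.5, 0, -1.1, 0, 0, 0, 1], [1.3, 0, -0.6, 0, 0, 0, 1]])

```text
clock: 23.85
position: [0.6091, 0.1626, 0.1741]
ee_rot: [-0.021, 0.839, 0.03, 0.542]
contact_force: [0.5, -0.7, -3.7]
width: 0.0352
gripper_force: 88.5
```

Emit:
servo_tool(increments=[[0, 1, 0, -3.6, 0, 1.6, 1], [0, 2, 0, -3.6, 0, 1.6, 1], [0, 2.5, 0, 0, 0, 0, 1], [0, 1, 0, 0, 0, 0, 1], [0, 0, 0, 0, 0, 0, 1]])

```text
clock: 24.35
position: [0.6067, 0.0964, 0.1701]
ee_rot: [0.018, 0.841, -0.029, 0.54]
contact_force: [0.8, -0.3, -3.4]
width: 0.0355
gripper_force: 88.6
```

Run:
```python
from go import *
s,r=st()
for n in('side','top'):
  optics.get_image(n)
  for l in('lamp','hook_nose','hook_seat','ring_bar'): print(n,l,[(round(x['p'],2),x['at'],atz(n,x['at'],zz)) for x in finder.tip_of(l,n)[:1] for zz in [{'lamp':.119,'hook_nose':.285,'hook_seat':.2915,'ring_bar':.266}[l]]])
g=s['position']-.011*r.as_matrix()[:,2]
for y in(.06,0,-.05): to([.603,y,s['position'][2]+.0045],s,r)
```

```text
24.35 TCP [0.607 0.096 0.17 ] q [ 0.166  0.328  2.443  3.444  0.783 -1.688] yaw -3.8 tilt 24.6 y [-0.067 -0.998 -0.001] F [ 0.753 -0.285 -3.379] 0.035517403629910085 88.57297045178711
side lamp [(0.63, [272.0, 269.2], array([0.597, 0.1  , 0.119]))]
side hook_nose [(0.9, [276.0, 223.8], array([0.591, 0.068, 0.285]))]
side hook_seat [(0.97, [272.5, 226.8], array([0.594, 0.087, 0.292]))]
side ring_bar [(0.45, [277.0, 210.4], array([0.611, 0.003, 0.266]))]
top lamp [(0.46, [231.3, 217.5], array([0.613, 0.101, 0.119]))]
top hook_nose [(0.47, [231.7, 216.3], array([0.594, 0.076, 0.285]))]
top hook_seat [(0.48, [223.3, 214.6], array([0.599, 0.099, 0.291]))]
top ring_bar [(0.63, [233.0, 214.0], array([0.604, 0.075, 0.266]))]
tool shift cm [0.36 3.65 0.8 ] (array([ 0.04 ,  0.324,  2.459,  3.278,  0.785, -1.622]), np.float64(2.4336068331414748e-15))
tool shift cm [0.53 9.64 1.16] (array([-0.169,  0.317,  2.481,  3.011,  0.8  , -1.522]), np.float64(1.0611727171747358e-15))
tool shift cm [ 0.68 14.63  1.46] (array([-0.341,  0.317,  2.48 ,  2.796,  0.813, -1.443]), np.float64(2.8185016941996243e-13))
```

Emit:
servo_tool(increments=[[0.4, 1, 0.15, 0, 0, 0, 1], [0.4, 2, 0.15, 0, 0, 0, 1], [0, 2, 0.1, 0, 0, 0, 1], [0, 1, 0.1, 0, 0, 0, 1], [0, 0.4, 0.1, 0, 0, 0, 1]])

```text
clock: 25.35
position: [0.613, 0.0324, 0.1764]
ee_rot: [0.017, 0.84, -0.028, 0.542]
contact_force: [-0.4, -0.9, -2.9]
width: 0.0356
gripper_force: 88.6
```

Run:
```python
from go import *
s,r=st()
a=pic('side','s4.png');b=pic('top','t4.png')
for l in('hook_nose','hook_seat','ring_bar'): print(l,[(round(x['p'],2),x['at'],atz('side',x['at'],zz)) for x in finder.tip_of(l,'side')[:1] for zz in [{'hook_nose':.285,'hook_seat':.2915,'ring_bar':.266}[l]]])
z=lambda im,p:cv2.resize(im[p[1]:p[1]+75,p[0]:p[0]+50,::-1],(400,600),interpolation=cv2.INTER_CUBIC)
cv2.imwrite('pics/z4.png',np.hstack([z(a,(250,185)),z(b,(225,175))]))
```

```text
25.35 TCP [0.613 0.032 0.176] q [-0.055  0.304  2.465  3.156  0.774 -1.575] yaw -3.8 tilt 24.3 y [-0.066 -0.998 -0.001] F [-0.366 -0.857 -2.943] 0.03560045772812723 88.57198124751449
hook_nose [(0.69, [281.6, 210.5], array([0.592, 0.017, 0.285]))]
hook_seat [(0.68, [277.0, 209.3], array([0.604, 0.022, 0.292]))]
ring_bar [(0.64, [276.9, 211.3], array([0.61 , 0.007, 0.266]))]
```

View pics/z4.png

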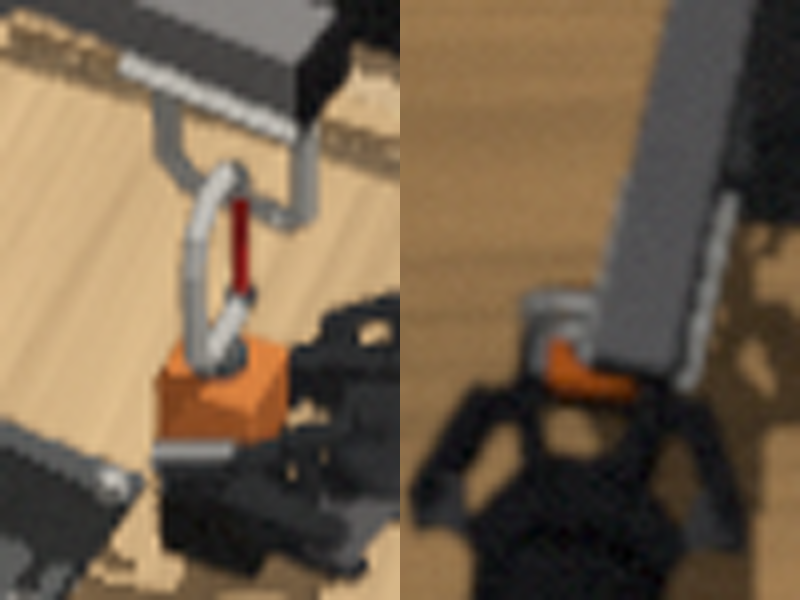

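The side crop shows the hook centred between the ring's sides with the bar level with the upper gate (about 147 mm on the lamp), as intended. I'll push slowly.

Emit:
servo_tool(increments=[[0, 0.3, 0, 0, 0, 0, 1], [0, 0.4, 0, 0, 0, 0, 1], [0, 0.4, 0, 0, 0, 0, 1], [0, 0.4, 0, 0, 0, 0, 1], [0, 0.3, 0, 0, 0, 0, 1]])

```text
clock: 26.1
position: [0.6119, 0.0151, 0.1765]
ee_rot: [0.017, 0.84, -0.028, 0.542]
contact_force: [-0.2, 1.3, -3.7]
width: 0.0356
gripper_force: 88.4
```

Emit:
servo_tool(increments=[[0, 0.3, 0, 0, 0, 0, 1], [0, 0.3, 0, 0, 0, 0, 1], [0, 0.3, 0, 0, 0, 0, 1], [0, 0.2, 0, 0, 0, 0, 1], [0, 0.2, 0, 0, 0, 0, 1]])

```text
clock: 26.6
position: [0.611, 0.0024, 0.1764]
ee_rot: [0.017, 0.84, -0.027, 0.542]
contact_force: [-0.2, 1.1, -3.0]
width: 0.0357
gripper_force: 88.1
```

Emit:
servo_tool(increments=[[0, 0.3, 0, 0, 0, 0, 1], [0, 0.3, 0, 0, 0, 0, 1], [0, 0.3, 0, 0, 0, 0, 1], [0, 0.2, 0, 0, 0, 0, 1], [0, 0, 0, 0, 0, 0, 1]])

```text
clock: 27.1
position: [0.6104, -0.009, 0.1764]
ee_rot: [0.017, 0.84, -0.028, 0.542]
contact_force: [-0.2, 0.1, -3.0]
width: 0.0358
gripper_force: 88.4
```

Run:
```python
from go import *
s,r=st()
a=pic('side','s5.png')
for l in('hook_nose','hook_seat','ring_bar'): print(l,[(round(x['p'],2),x['at'],atz('side',x['at'],zz)) for x in finder.tip_of(l,'side')[:1] for zz in [{'hook_nose':.285,'hook_seat':.2915,'ring_bar':.269}[l]]])
cv2.imwrite('pics/z5.png',cv2.resize(a[175:250,240:340,::-1],(800,600),interpolation=cv2.INTER_CUBIC))
```

```text
27.1 TCP [ 0.61  -0.009  0.176] q [-0.202  0.299  2.481  2.965  0.789 -1.501] yaw -3.7 tilt 24.3 y [-0.066 -0.998 -0.001] F [-0.207  0.105 -3.007] 0.035801725669324574 88.42809881083667
hook_nose [(0.58, [287.7, 196.8], array([ 0.593, -0.039,  0.285]))]
hook_seat [(0.94, [280.7, 197.0], array([ 0.61 , -0.026,  0.292]))]
ring_bar [(0.38, [284.0, 202.4], array([ 0.601, -0.03 ,  0.269]))]
```

View pics/z5.png

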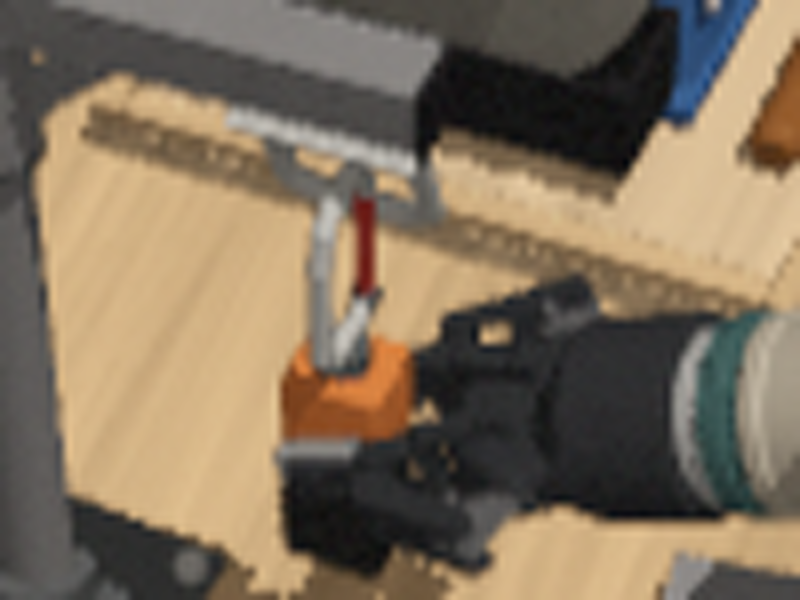

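The ring is swung to its −y side with the hook centred in it and the gate still shut. I'll keep pushing.

Emit:
servo_tool(increments=[[-0.05, 0.3, -0.1, 0, 0, 0, 1], [0, 0.3, 0, 0, 0, 0, 1], [0, 0.3, 0, 0, 0, 0, 1], [0, 0.2, 0, 0, 0, 0, 1], [0, 0, 0, 0, 0, 0, 1]])

```text
clock: 27.8
position: [0.6084, -0.0197, 0.1762]
ee_rot: [0.017, 0.84, -0.028, 0.542]
contact_force: [-0.8, 0.7, -3.4]
width: 0.0357
gripper_force: 87.7
```

Emit:
servo_tool(increments=[[0, 0.3, 0, 0, 0, 0, 1], [0, 0.3, 0, 0, 0, 0, 1], [0, 0.2, 0, 0, 0, 0, 1], [0, 0.2, 0, 0, 0, 0, 1], [0, 0, 0, 0, 0, 0, 1]])

```text
clock: 28.3
position: [0.6079, -0.0296, 0.1763]
ee_rot: [0.017, 0.84, -0.028, 0.542]
contact_force: [0.8, 3.3, -3.3]
width: 0.0356
gripper_force: 87.4
```

Emit:
servo_tool(increments=[[0, 0.2, 0, 0, 0, 0, 1], [0, 0.2, 0, 0, 0, 0, 1], [0, 0.1, 0, 0, 0, 0, 1], [0, 0.1, 0, 0, 0, 0, 1], [0, 0, 0, 0, 0, 0, 1]])

```text
clock: 28.8
position: [0.6074, -0.0349, 0.1762]
ee_rot: [0.017, 0.84, -0.027, 0.542]
contact_force: [1.1, 4.0, -3.5]
width: 0.0356
gripper_force: 87.2
```

Run:
```python
from go import *
s,r=st()
a=pic('side','s6.png')
for l in('hook_nose','hook_seat','ring_bar'): print(l,[(round(x['p'],2),x['at'],atz('side',x['at'],zz)) for x in finder.tip_of(l,'side')[:1] for zz in [{'hook_nose':.285,'hook_seat':.2915,'ring_bar':.269}[l]]])
```

```text
28.8 TCP [ 0.607 -0.035  0.176] q [-0.298  0.297  2.487  2.842  0.801 -1.457] yaw -3.6 tilt 24.3 y [-0.063 -0.998 -0.001] F [ 1.104  3.989 -3.461] 0.035585023907400204 87.21628004685044
hook_nose [(0.66, [286.6, 197.8], array([ 0.595, -0.035,  0.285]))]
hook_seat [(0.57, [286.1, 195.1], array([ 0.598, -0.038,  0.292]))]
ring_bar [(0.6, [285.9, 203.2], array([ 0.595, -0.028,  0.269]))]
```

Emit:
servo_tool(increments=[[0, 0.2, 0, 0, 0, 0, 1], [0, 0.2, 0, 0, 0, 0, 1], [0, 0.1, 0, 0, 0, 0, 1], [0, 0.1, 0, 0, 0, 0, 1], [0, 0, 0, 0, 0, 0, 1]])

```text
clock: 29.5
position: [0.6063, -0.0381, 0.1756]
ee_rot: [0.016, 0.84, -0.023, 0.541]
contact_force: [0.7, 12.8, -3.9]
width: 0.0348
gripper_force: 87.9
```

Emit:
servo_tool(increments=[[0, 0.1, 0, 0, 0, 0, 1], [0, 0.1, 0, 0, 0, 0, 1], [0, 0.1, 0, 0, 0, 0, 1], [0, 0.1, 0, 0, 0, 0, 1], [0, 0, 0, 0, 0, 0, 1]])

```text
clock: 30.0
position: [0.6059, -0.0404, 0.1748]
ee_rot: [0.015, 0.841, -0.02, 0.54]
contact_force: [2.5, 16.8, -5.8]
width: 0.0351
gripper_force: 89.3
```

Emit:
servo_tool(increments=[[0, -0.1, 0, 0, 0, 0, 1], [0, -0.1, 0, 0, 0, 0, 1], [0, 0, 0, 0, 0, 0, 1], [0, 0, 0, 0, 0, 0, 1], [0, 0, 0, 0, 0, 0, 1]])

```text
clock: 30.5
position: [0.606, -0.0398, 0.1747]
ee_rot: [0.016, 0.841, -0.023, 0.54]
contact_force: [2.7, 13.9, -6.4]
width: 0.0355
gripper_force: 89.4
```

Run:
```python
from go import *
s,r=st()
a=pic('side','s7.png')
b=cv2.imread('pics/s5.png')[:,:,::-1]
z=lambda im:cv2.resize(im[180:230,262:312,::-1],(400,600)[:1]*2,interpolation=cv2.INTER_CUBIC)
cv2.imwrite('pics/z7.png',np.hstack([z(b),z(a)]))
```

```text
30.5 TCP [ 0.606 -0.04   0.175] q [-0.324  0.298  2.489  2.801  0.803 -1.445] yaw -3.2 tilt 24.6 y [-0.055 -0.998  0.002] F [ 2.697 13.891 -6.366] 0.035465881685662316 89.43914752453566
```

View pics/z7.png

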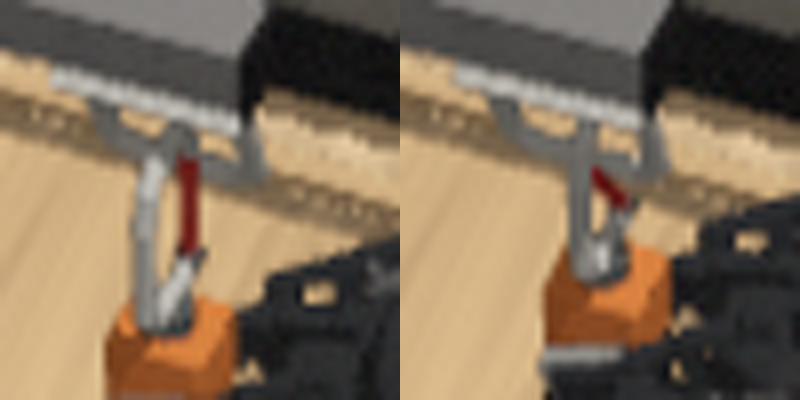

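The right crop shows the red gate pushed fully in with the bar against it near the spine. The gallows has not moved, so it is at its stop. I'll ease off slightly and lower.

Emit:
servo_tool(increments=[[0, -0.2, 0, 0, 0, 0, 1], [0, -0.1, 0, 0, 0, 0, 1], [-0.2, 0, 0.1, 0, 0, 0, 1], [-0.3, 0, 0.15, 0, 0, 0, 1], [0, 0, 0, 0, 0, 0, 1]])

```text
clock: 31.05
position: [0.607, -0.0408, 0.1697]
ee_rot: [0.017, 0.84, -0.029, 0.541]
contact_force: [1.1, 1.3, -5.2]
width: 0.0353
gripper_force: 90.7
```

Emit:
servo_tool(increments=[[-0.3, 0, 0.15, 0, 0, 0, 1], [-0.3, 0, 0.15, 0, 0, 0, 1], [-0.2, 0, 0.1, 0, 0, 0, 1], [-0.2, 0, 0.1, 0, 0, 0, 1], [0, 0, 0, 0, 0, 0, 1]])

```text
clock: 31.55
position: [0.6074, -0.0407, 0.1582]
ee_rot: [0.017, 0.841, -0.028, 0.541]
contact_force: [0.8, 0.6, -7.5]
width: 0.0352
gripper_force: 91.0
```

Emit:
servo_tool(increments=[[0, 0, 0, 0, 0, 0, 1], [0, 0, 0, 0, 0, 0, 1], [0, 0, 0, 0, 0, 0, 1], [0, 0, 0, 0, 0, 0, 1], [0, 0, 0, 0, 0, 0, 1]])

```text
clock: 32.05
position: [0.6074, -0.0404, 0.1589]
ee_rot: [0.017, 0.84, -0.028, 0.541]
contact_force: [1.0, 0.3, -9.8]
width: 0.0353
gripper_force: 91.0
```

Run:
```python
from go import *
s,r=st();print(s['moment'])
a=pic('side','s8.png').astype(int)
m=(a[...,0]>90)&(a[...,1]<45)&(a[...,2]<45); m[:,:262]=0;m[:,312:]=0;m[:180]=0;m[235:]=0
ys,xs=np.nonzero(m);print(np.c_[xs,ys].T)
for l in('lamp','hook_nose','hook_seat','ring_bar'): print(l,[(round(x['p'],2),x['at'],atz('side',x['at'],zz)) for x in finder.tip_of(l,'side')[:2] for zz in [{'lamp':.101,'hook_nose':.267,'hook_seat':.2735,'ring_bar':.269}[l]]])
print('pred nose tip,seat,hinge at lamp y',[proj('side',np.array([s['position'][0]-.0105,s['position'][1],0])+np.array([-.06*x,-x,zz])/1e3+[0,0,s['position'][2]-.0573]).round(1) for x,zz in((18,166),(-2,172.5),(18,112),(18,162))])
```

```text
32.05 TCP [ 0.607 -0.04   0.159] q [-0.315  0.353  2.51   2.843  0.875 -1.48 ] yaw -3.7 tilt 24.4 y [-0.065 -0.998 -0.002] F [ 0.987  0.26  -9.794] 0.035295945575835375 90.95639834180474
[ 0.161  1.841 -0.018]
[[287 288 287 288 288 288 289 288 289 289]
 [203 203 204 204 205 206 206 207 207 208]]
lamp [(0.9, [288.5, 237.2], array([ 0.595, -0.045,  0.101]))]
hook_nose [(0.6, [291.6, 193.9], array([ 0.592, -0.071,  0.267]))]
hook_seat [(0.74, [283.1, 196.4], array([ 0.61 , -0.048,  0.274]))]
ring_bar [(0.42, [281.8, 199.6], array([ 0.611, -0.038,  0.269]))]
pred nose tip,seat,hinge at lamp y [array([289. , 196.4]), array([286.4, 199.4]), array([289.2, 209.3]), array([289. , 197.4])]
```

Run:
```python
from go import *
a=cv2.imread('pics/s8.png');b=optics.get_image('top')[:,:,::-1]
z=lambda im,x,y,w:cv2.resize(im[y:y+w,x:x+w],(400,400),interpolation=cv2.INTER_CUBIC)
cv2.imwrite('pics/z8.png',np.hstack([z(a,268,180,40),z(b,235,190,50)]))
s,r=st()
```

```text
32.35 TCP [ 0.608 -0.04   0.159] q [-0.315  0.352  2.509  2.843  0.876 -1.48 ] yaw -3.7 tilt 24.4 y [-0.065 -0.998 -0.001] F [-0.951  0.258 -9.3  ] 0.03538421182880006 90.97380274906754
```

View pics/z8.png

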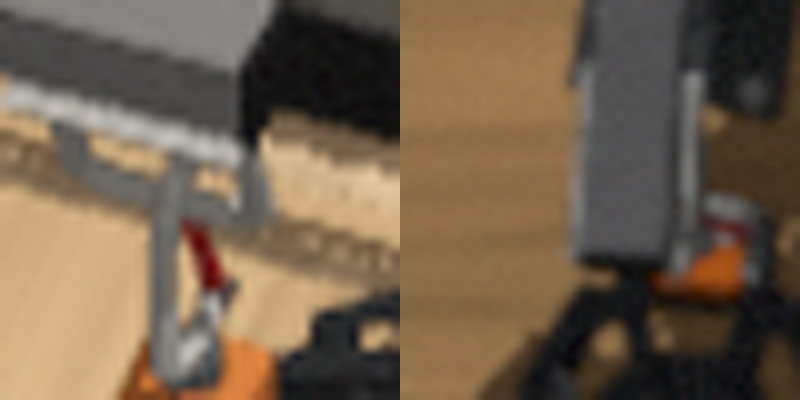

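The gate's tip is now under the bar, wedging it upward, which explains the downward pull on the lamp. The bar is inside the hook, so lowering further should let the gate snap shut.

Emit:
servo_tool(increments=[[-0.2, 0, 0.1, 0, 0, 0, 1], [-0.2, 0, 0.1, 0, 0, 0, 1], [-0.1, 0, 0.05, 0, 0, 0, 1], [0, 0, 0, 0, 0, 0, 1], [0, 0, 0, 0, 0, 0, 1]])

```text
clock: 32.85
position: [0.6086, -0.0404, 0.1547]
ee_rot: [0.017, 0.839, -0.027, 0.543]
contact_force: [-0.8, -0.3, -3.4]
width: 0.0349
gripper_force: 91.3
```

```bash
cat > red.py <<'E'
from go import *
def red(fn):
    s,r=st()
    a=pic('side',fn).astype(int)
    m=(a[...,0]>85)&(a[...,1]<50)&(a[...,2]<50); m[:,:255]=0;m[:,320:]=0;m[:170]=0;m[235:]=0
    ys,xs=np.nonzero(m);print('red',[(y,xs[ys==y].mean().round(1)) for y in np.unique(ys)])
    for l in('hook_nose','hook_seat','ring_bar'): print(l,[(round(x['p'],2),np.round(x['at'],1)) for x in finder.tip_of(l,'side')[:2]])
    print('pred nose,hinge,bar@seat',[proj('side',np.array([s['position'][0]-.0105,s['position'][1],0])+np.array([-.06*x,-x,zz])/1e3+[0,0,s['position'][2]-.0573]).round(1) for x,zz in((18,166),(18,112),(-2,172.5))])
E
python3 -c "
from red import *
red('s9.png')"
```

```text
32.85 TCP [ 0.609 -0.04   0.155] q [-0.315  0.371  2.515  2.849  0.902 -1.49 ] yaw -3.7 tilt 24.2 y [-0.065 -0.998 -0.001] F [-0.789 -0.271 -3.431] 0.03485779305363023 91.25750491395593
red [(np.int64(198), np.float64(288.0)), (np.int64(199), np.float64(289.0)), (np.int64(204), np.float64(289.0)), (np.int64(205), np.float64(289.0)), (np.int64(206), np.float64(289.0)), (np.int64(207), np.float64(289.0)), (np.int64(208), np.float64(289.0))]
hook_nose [(0.86, array([291.5, 196.3]))]
hook_seat [(0.55, array([286.8, 198.6]))]
ring_bar [(0.55, array([284., 202.]))]
pred nose,hinge,bar@seat [array([288.6, 197.3]), array([288.8, 210.1]), array([286. , 200.4])]
```

The gate has snapped shut: the red bar is vertical at column 289 with the ring bar crossing it, and the load is back to the lamp's weight. Now I bring the ring back to vertical and lower until it carries the weight.

Emit:
servo_tool(increments=[[0, -0.3, 0, 0, 0, 0, 1], [0, -0.4, 0, 0, 0, 0, 1], [-0.1, -0.4, 0.05, 0, 0, 0, 1], [-0.1, -0.2, 0.05, 0, 0, 0, 1], [0, 0, 0, 0, 0, 0, 1]])

```text
clock: 33.55
position: [0.6088, -0.0266, 0.1514]
ee_rot: [0.017, 0.84, -0.027, 0.542]
contact_force: [-1.1, 0.5, -3.7]
width: 0.0349
gripper_force: 91.2
```

Emit:
servo_tool(increments=[[-0.1, 0, 0.05, 0, 0, 0, 1], [0, 0, 0, 0, 0, 0, 1], [-0.1, 0, 0.05, 0, 0, 0, 1], [0, 0, 0, 0, 0, 0, 1], [0, 0, 0, 0, 0, 0, 1]])

```text
clock: 34.05
position: [0.6093, -0.0275, 0.1499]
ee_rot: [0.017, 0.84, -0.028, 0.542]
contact_force: [-0.5, -0.3, -1.6]
width: 0.0351
gripper_force: 91.2
```

Emit:
servo_tool(increments=[[-0.1, 0, 0.05, 0, 0, 0, 1], [0, 0, 0, 0, 0, 0, 1], [0, 0, 0, 0, 0, 0, 1], [0, 0, 0, 0, 0, 0, 1], [0, 0, 0, 0, 0, 0, 1]])

```text
clock: 34.55
position: [0.6096, -0.0274, 0.1492]
ee_rot: [0.017, 0.839, -0.027, 0.543]
contact_force: [-0.9, 0.6, 2.0]
width: 0.0354
gripper_force: 91.2
```

```bash
python3 -c "
from red import *
red('s10.png')"
```

```text
34.55 TCP [ 0.61  -0.027  0.149] q [-0.269  0.39   2.522  2.907  0.924 -1.512] yaw -3.7 tilt 24.2 y [-0.064 -0.998 -0.001] F [-0.88   0.643  1.973] 0.03536350760284464 91.23420808464289
red [(np.int64(206), np.float64(287.0)), (np.int64(207), np.float64(287.0)), (np.int64(208), np.float64(287.0)), (np.int64(209), np.float64(287.0)), (np.int64(210), np.float64(287.0)), (np.int64(211), np.float64(287.0)), (np.int64(212), np.float64(287.5))]
hook_nose [(0.95, array([290.5, 202.8]))]
hook_seat [(0.83, array([283.5, 202.3])), (0.31, array([281.1, 202.7]))]
ring_bar [(0.59, array([346.7, 180.1])), (0.42, array([282.3, 206.8]))]
pred nose,hinge,bar@seat [array([286.9, 201.6]), array([287.1, 214.3]), array([284.2, 204.7])]
```

Emit:
servo_tool(increments=[[0.05, 0, 0, 0, 0, 0, 0.3], [0, 0, 0, 0, 0, 0, 0], [0, 0, 0, 0, 0, 0, -0.4], [0, 0, 0, 0, 0, 0, -0.8], [0, 0, 0, 0, 0, 0, -1]])

```text
clock: 35.25
position: [0.6091, -0.0275, 0.1484]
ee_rot: [0.017, 0.84, -0.028, 0.542]
contact_force: [0.4, 0.0, 0.2]
width: 0.0836
gripper_force: 0.0
```

Emit:
servo_tool(increments=[[0, 0, 0, 0, 0, 0, -1], [0, 0, 0, 0, 0, 0, -1], [-0.4, 0, -0.9, 0, 0, 0, -1], [-0.8, 0, -1.8, 0, 0, 0, -1], [-0.8, 0, -1.8, 0, 0, 0, -1]])

```text
clock: 35.75
position: [0.5591, -0.0239, 0.1493]
ee_rot: [0.017, 0.84, -0.027, 0.542]
contact_force: [-0.0, -0.0, 0.4]
width: 0.0856
gripper_force: 0.0
```

Emit:
servo_tool(increments=[[-0.8, 0, -1.8, 0, 0, 0, -1], [-0.4, 0, -1, 0, 0, 0, -1], [0, 0, 0, 0, 0, 0, -1], [0, 0, 0, 0, 0, 0, -1], [0, 0, 0, 0, 0, 0, -1]])

```text
clock: 36.25
position: [0.5339, -0.0221, 0.1531]
ee_rot: [0.017, 0.841, -0.028, 0.54]
contact_force: [-0.0, 0.2, -0.5]
width: 0.0855
gripper_force: 0.0
```

```bash
python3 -c "
from red import *
red('s11.png')
for k in range(2):
  optics.get_image('side')
  for l in('lamp','hook_nose','hook_seat'): print(l,[(round(x['p'],2),np.round(x['at'],1)) for x in finder.tip_of(l,'side')[:1]])
optics.get_image('top')
for l in('lamp','hook_nose','hook_seat'): print(l,[(round(x['p'],2),np.round(x['at'],1),atz('top',x['at'],z)) for x in finder.tip_of(l,'top')[:1] for z in [{'lamp':.093,'hook_nose':.259,'hook_seat':.266}[l]]])
P=lambda L,x,z:proj('side',np.array(L)+np.array([-.06*x,-x,z])/1e3)
L=[.6,-.0275,.0935];print('expected',[P(L,*c).round(1) for c in((0,0),(18,166),(-2,172.5),(18,112))])
"
```

```text
36.25 TCP [ 0.534 -0.022  0.153] q [-0.342  0.36   2.694  2.851  1.058 -1.542] yaw -3.7 tilt 24.6 y [-0.065 -0.998 -0.001] F [-0.048  0.182 -0.47 ] 0.08545478580915727 0.0
red [(np.int64(208), np.float64(286.5)), (np.int64(209), np.float64(286.5)), (np.int64(210), np.float64(286.5)), (np.int64(211), np.float64(286.5)), (np.int64(212), np.float64(286.5)), (np.int64(213), np.float64(286.5))]
hook_nose [(0.69, array([288.4, 201. ]))]
hook_seat [(0.84, array([283.3, 202.9]))]
ring_bar []
pred nose,hinge,bar@seat [array([311.5, 207.7]), array([311.1, 220.5]), array([309.1, 210.9])]
lamp [(0.67, array([285.8, 241.9]))]
hook_nose [(0.8, array([289.7, 202.2]))]
hook_seat [(0.57, array([281.3, 204.3]))]
lamp [(0.87, array([284.2, 239.7]))]
hook_nose [(0.96, array([287.6, 202.7]))]
hook_seat [(0.57, array([281.6, 202.5]))]
lamp [(0.46, array([268.5, 221.3]), array([ 0.604, -0.024,  0.093]))]
hook_nose [(0.37, array([272.6, 214.1]), array([ 0.605, -0.044,  0.259]))]
hook_seat [(0.49, array([264.2, 214.4]), array([ 0.603, -0.019,  0.266]))]
expected [array([285.2, 242.4]), array([286.6, 201.2]), array([283.9, 204.2]), array([286.8, 213.9])]
```

Emit:
servo_tool(increments=[[0, 0, 0, 0, 0, 0, -1], [0, 0, 0, 0, 0, 0, -1], [0, 0, 0, 0, 0, 0, -1], [0, 0, 0, 0, 0, 0, -1], [0, 0, 0, 0, 0, 0, -1]])

```text
clock: 37.55
position: [0.5338, -0.0222, 0.1529]
ee_rot: [0.017, 0.841, -0.028, 0.54]
contact_force: [-0.4, 0.1, -0.0]
width: 0.0852
gripper_force: 0.0
```

Emit:
servo_tool(increments=[[0, 0, 0, 0, 0, 0, -1], [0, 0, 0, 0, 0, 0, -1], [0, 0, 0, 0, 0, 0, -1], [0, 0, 0, 0, 0, 0, -1], [0, 0, 0, 0, 0, 0, -1]])

```text
clock: 38.05
position: [0.5338, -0.0222, 0.1529]
ee_rot: [0.017, 0.841, -0.028, 0.54]
contact_force: [-0.4, 0.8, -0.1]
width: 0.0854
gripper_force: 0.0
```

Emit:
servo_tool(increments=[[0, 0, 0, 0, 0, 0, -1], [0, 0, 0, 0, 0, 0, -1], [0, 0, 0, 0, 0, 0, -1], [0, 0, 0, 0, 0, 0, -1], [0, 0, 0, 0, 0, 0, -1]])

```text
clock: 38.55
position: [0.5338, -0.0222, 0.1529]
ee_rot: [0.017, 0.841, -0.028, 0.54]
contact_force: [0.4, 0.8, -0.5]
width: 0.0853
gripper_force: 0.0
```

```bash
python3 -c "
from h import *
ims=[optics.get_image('side').astype(int) for _ in range(6)]
c=[i[190:250,265:300] for i in ims]
print('diff',[np.abs(x-c[0]).mean().round(2) for x in c], 'ref',np.abs(cv2.imread('pics/s11.png')[190:250,265:300,::-1].astype(int)-c[0]).mean().round(2))
a=ims[-1];m=(a[...,0]>85)&(a[...,1]<50)&(a[...,2]<50);m[:,:255]=0;m[:,320:]=0;m[:170]=0;m[235:]=0
ys,xs=np.nonzero(m);print([(y,xs[ys==y].mean()) for y in np.unique(ys)])
for l in('lamp','hook_nose','hook_seat','jug','grader','chisel'): print(l,[(round(x['p'],2),np.round(x['at'],1)) for x in finder.tip_of(l,'side')[:1]])
print(manip.get_state()['clock'],manip.get_state()['contact_force'])
"
```

```text
diff [np.float64(0.0), np.float64(1.07), np.float64(1.05), np.float64(1.05), np.float64(1.08), np.float64(1.02)] ref 1.99
[(np.int64(208), np.float64(286.5)), (np.int64(209), np.float64(286.5)), (np.int64(210), np.float64(286.5)), (np.int64(211), np.float64(286.5)), (np.int64(212), np.float64(286.5)), (np.int64(213), np.float64(286.5)), (np.int64(214), np.float64(286.0))]
lamp [(0.85, array([285.2, 245. ]))]
hook_nose [(0.64, array([284.8, 201. ]))]
hook_seat [(0.58, array([282.7, 204.9]))]
jug [(0.87, array([229.9, 352.1]))]
grader [(0.68, array([335.1, 255.6]))]
chisel [(0.75, array([346.7, 179.2]))]
39.15 [ 0.91617604  0.67413685 -1.03549076]
```

The lamp hangs still with the gate shut, the robot is clear, and the jug, grading stone and chisel are where they were. Handing in.

```bash
python3 -c "
from rig import manip
print(manip.sign_off())"
```

```text
the job is handed in; nothing more can be done
None
```

The lamp hangs from the ring by its hook, gate shut and panel toward the grindstone; the jug, grading stone and chisel are undisturbed, and I handed the job in at about 39 s (no verdict was returned).

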